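# Nip a steel bar in a length-stop fixture and lock the stop with its cam lever

### The arm

A 6-joint arm with a two-finger parallel gripper is mounted at the origin on a cart in front of the work surface, level with it; the furniture and walls round the work are solid. World frame = base frame: x ahead of the robot, y to its left, z up, the work surface at z = 0. Lengths are in m, angles in rad, forces in N, time in s.
With the tool pointing down it reaches from about 0.35 to 0.85 m from the base axis. Payload 8.1 kg.
Tool frame: the origin (TCP) lies on the centre line of the jaws, within the pads' length; the fingertips stand 19 mm ahead of it and the grasp point (between the pads) is the TCP (robot.tips_ahead is the distance from the TCP to the fingertips, in m); y points along the fingers, z is the direction in which the jaws open and shut, and the axes are right-handed (so a half turn about y gives the same grasp; the last joint's range is limited). The gripper opens to 93 mm and grips with 3 to 60 N. Pads are 15 mm wide; open, the fingers measure 128 mm over their backs; the gripper's body (75 mm by 188 mm) begins 65 mm behind the grasp point.
Start: joints at [1.204, 0.13, 1.488, -0, 1.523, -0.085], TCP at [0.167, 0.576, 0.211] pointing down, gripper open.
Joint ranges: [-2.96, 2.96], [-0.89, 2.26], [0.02, 2.5], [-1.34, 4.48], [0, 2.73], [-2.66, 2.66]. Speed limits (rad/s): [2.39, 2.39, 2.79, 3.14, 3.14, 3.14].

### API

Orientations are given as a rotation vector (axis times angle).
In Python, from plant import robot, imaging, models gives the robot as it stands.
- The arm moves only by the tool carry_out, never from a script. Its argument "motion" is one flat list of numbers, 7 for each row, row after row: the shift along the tool's x, y, z in m, then the turn, a rotation vector about the tool's x, y, z in degrees, then the opening, from -1 (shut) to 1 (fully open). A call has exactly 5 rows; each row shifts and turns the pose as measured when the row begins, along the tool's axes as they then stand; what a row does not reach is not made up. A row lasts 1/10 s, in which the tool goes at most 50 mm and 8.59 degrees, less where a joint would pass 70% of its speed; a pose out of reach is approached as far as the arm can. A call is refused whole if a number of a shift passes 0.05 or a number of a turn 8.59, either way. A call with a gripper value outside its range is refused whole. The fingers move at their own pace and stop on an object; "squeeze" is the grip in N (left out, the last holds). Time passes only in rows, so rows that do not move let the fingers close, or fill a call up. It gives the time, the measured TCP pose, the force and the opening at its end, in the units of the state.
- robot.read_state(): the state, without advancing time (a new reading comes with each control period).
- imaging.read_camera(name): name is "side" or "top" or "wrist"; returns the picture (420x560x3 uint8, blue, green, red); there is no depth.
- imaging.camera_model(name): a dict with "K" (3x3 intrinsics, pixels), "position" and "orientation" of the camera in the world. Camera axes: x right, y down, z forward; pixel columns grow to the right and rows downward; lengths in m; the calibration is good to about 2 mm. A picture is of the moment at which its call begins: read the wrist's pose just before it. camera_model takes no time and is no camera call; for the wrist camera it gives the pose at the moment of the call.
- robot.close_job(): hands the job in, once; it reports no verdict.
Trained networks look in the newest picture that a camera, given by its name, has taken for a name from the list of things; names that differ only in an ending like _2 or _b are one class to them, and where a whole thing is asked for, a point or a joint stands for the part that bears it (a point fixed in the world has none). Each returns a list of dicts, best first, with "confidence" (0 to 1); they miss things now and then, are a little off and sometimes report something else, mostly with a low value. They report only what shows in the picture. A call takes as long as a camera call. They do not tell look-alikes from the thing itself.
- models.outline_of(camera, thing): "pixels" (420x560 bool, what is visible of it) and "pixel" ([column, row] in pixels, amid what is visible of it).
The state is a dict: "t": time; "q": joint angles; "dq": joint speeds; "joint_torque": joint torques, N m; "tool_pos": TCP position; "orientation": TCP orientation; "force": force on the tool from outside, world axes, zero at the start; "wrist_torque": the same for the moment, N m; "opening": finger opening in m.
Only numpy, scipy, OpenCV 4.12 (cv2) and the standard library are available. Lean on these libraries where they do the work, as an engineer would, in place of code of your own. Each camera call takes 0.05 s, during which the arm holds its last target.

### The job

Lay the ground steel bar in the channel of the stop fixture, between the sliding stop and the orange sprung pad. Then slide the stop up so that it pushes the bar along until the sprung pad is pressed in flush with its block, and with the pad held in, throw the red-knobbed cam lever right over towards the front of the fixture (the robot's side), so that the bar stays firmly nipped when you let go. Leave the beaker, the green specimen puck and the blue-lidded jar where they stand.

Things in the scene. Friction and masses are not known exactly. Their poses are not given: they have to be found in the camera images.
- fixture: Length-stop fixture, fixed to the bench: grey base plate 90 x 360 x 12 mm with a straight aluminium rail, 28 mm wide, top at z = 28 mm, along its y axis. Origin: centre of the base plate's underside. x points across (its front, -x, faces the robot), y along the rail towards the blue end block (34 mm wide, 54 mm high), z up.
- channel (a point): Middle of the floor of the bar channel, on the rail top (fixture x = 0, y = 45, z = 28 mm); axes as the fixture's. The channel is 28 mm wide between two dark side strips, 3 mm thick, that stand 8 mm above its floor and reach 70 mm to either side of this point along y. The bar is to lie on the floor, along y.
- pad_mid (a point): Fixed point of the fixture (x = 0, y = 132, z = 38 mm) in the middle of where the orange sprung pad's free face may be: a round plunger, 17 mm across, facing -y. Each time its end block is set elsewhere, up to 10 mm to either side along y: not measured, find it by feel or sight. The pad stands 6 mm out, begins to give at 5 N and takes 14 N pressed in flush, on a hard stop.
- steel_bar: Loose ground steel bar, 18 x 100 x 18 mm, 0.2 to 0.3 kg. Origin: centre of its underside; y along its length, z up. It starts lying on the bench in front of the fixture.
- stop: The sliding stop: blue saddle on the rail, 51 mm wide, 48 mm long, 58 mm high, plus an 18 mm long steel nose. It slides only along fixture y, with 1 N of friction while the lever is free. Origin: on the fixture's centre plane at bench height; axes as the fixture's. The hinge axis of the cam lever passes 46 mm straight above the origin, parallel to y.
- stop_nose (a point): Centre of the stop's flat nose face (18 mm wide, 17 mm high), which looks to +y and pushes the end of the bar; 42 mm ahead (+y) of stop and 38.5 mm above it. Its travel is from fixture y = -50 to 65 mm; it starts between -50 and -15 mm.
- lever_knob (a point): Centre of the red barrel knob on the end of the cam lever's 10 mm steel arm, 75 mm from the hinge axis: a revolving grip, 22 mm in diameter, 26 mm long, flat-ended, its axis parallel to the fixture's y. It can be pinched from above by its ends (across y) and turns freely between the fingers as the lever swings; the stop can be slid along by it.
- cam_lever (a joint): Lever angle, rad. 0: free, leaning to fixture +x, 35 degrees above level; 1.92: locked, on its end stop, leaning to -x. At q the knob is at x = 75 cos(0.611 + q), z = 75 sin(0.611 + q) mm from the hinge axis. Swinging takes 3 to 8 N at the knob; the cam bites from about 1.15 and locked holds well over 14 N. Freed, the pad pushes the stop back. It stays where left; starts at 0 to 0.45.
- beaker: Bystander: clear glass beaker, 52 mm across, 66 mm tall, standing loose near the fixture. Origin: centre of its underside.
- green_specimen: Bystander: green specimen puck, 30 mm across, 20 mm high, loose behind the fixture. Origin: centre of its underside.
- blue_jar: Bystander: small jar with a blue lid, 47 mm across, 36 mm high, loose behind the fixture. Origin: centre of its underside.
There are look-alikes about, which are no part of the job. Several things look just like the steel_bar: the one meant starts farthest to the robot's left.

How it is judged:
On the way:
1. the bar lies flat in the channel, ahead of the stop, with the cam lever still free (x of steel_bar in the frame of fixture between -0.008 and 0.008 m and z of steel_bar in the frame of fixture between 0.025 and 0.031 m and angle between the y axis of steel_bar and the y axis of fixture, either way round below 0.13 rad and y of steel_bar in the frame of stop_nose above 0.047 m and value of joint cam_lever below 1 rad), for 0.2 s.
At the end, for the whole second after the job is handed in: The bar lies flat and at rest in the channel (within 8 mm of its centre line, 0.13 rad of its direction), the cam lever is thrown over past 1.6 rad of its 1.92, and the stop, held by the cam alone, still presses on the bar with at least 9 N (the pad gives 14 N when flush) (value of joint cam_lever above 1.6 rad and contact force between stop and steel_bar above 9 N and x of steel_bar in the frame of fixture between -0.008 and 0.008 m and z of steel_bar in the frame of fixture between 0.025 and 0.031 m and angle between the y axis of steel_bar and the y axis of fixture, either way round below 0.13 rad and linear speed of steel_bar below 0.02 m/s); the robot touches nothing.
It fails at once if the beaker is moved more than 20 mm or tipped (distance of beaker from where it was at the start of the episode above 0.02 m or angle between beaker's own z axis and vertical above 0.4 rad).
It fails at once if the green specimen puck is moved more than 20 mm (distance of green_specimen from where it was at the start of the episode above 0.02 m).
It fails at once if the blue-lidded jar is moved more than 20 mm (distance of blue_jar from where it was at the start of the episode above 0.02 m).
It also fails if it takes over 61 s, if anything falls off the work surface, if the arm or the gripper's body presses on something with over 40 N, if the wrist force passes 120 N, or if a joint passes its speed limit or range.

## Working session

There is one attempt and no reset: what is moved stays moved. The work goes in short steps, Python scripts to look and compute and a tool call to move; the robot and the scene stay as the last step left them, time stands still between calls to the robot, and variables do not carry over. Pictures are saved under pics/ and viewed, and the job is handed in when it is done.

Besides the shell and the picture viewer there is one more tool, called after "Call:" as name(argument=value, ...) on one line, values as JSON. carry_out: Moves the arm, as the interface text tells. Its arguments: {"type":"object","properties":{"motion":{"type":"array","items":{"type":"number"}},"squeeze":{"type":"number"}},"required":["motion"]}

```bash
mkdir -p pics; ls
cat > h.py <<'E'
import numpy as np, cv2
from scipy.spatial.transform import Rotation as R
from plant import robot, imaging, models
def snap(n,f):
    im=imaging.read_camera(n); cv2.imwrite('pics/'+f,im); return im
def cam(n):
    m=imaging.camera_model(n); return np.array(m['K']),np.array(m['position']),m['orientation']
def Rm(o):
    o=np.array(o); return o if o.shape==(3,3) else (R.from_rotvec(o).as_matrix() if o.size==3 else R.from_quat(o).as_matrix())
def topl(n,uv,z):
    K,p,o=cam(n); d=Rm(o)@np.linalg.solve(K,[uv[0],uv[1],1]); return p+d*(z-p[2])/d[2]
def proj(n,P):
    K,p,o=cam(n); c=Rm(o).T@(np.array(P)-p); u=K@c; return u[:2]/u[2]
E
python3 - <<'E'
from h import *
snap('top','t0.png');snap('side','s0.png')
s=robot.read_state(); print(s)
print(imaging.camera_model('top'));print(imaging.camera_model('side'))
E
```

```text
pics
{'t': 0.1, 'q': array([ 1.20363029e+00,  1.31082701e-01,  1.48918720e+00,  2.04370973e-05,
        1.52304480e+00, -8.54212698e-02]), 'dq': array([ 0.0002886 ,  0.00010149, -0.00320023, -0.00040272,  0.00013459,
        0.00087722]), 'joint_torque': array([ 2.58035754e-03, -5.61338818e+01, -4.93093443e+01,  7.72401458e-02,
        2.90833233e-02, -1.09995685e-04]), 'tool_pos': array([0.16660394, 0.57583181, 0.21018491]), 'orientation': array([-1.56113508,  0.2215211 , -0.22088106]), 'force': array([-0.0272221 , -0.03981981,  0.08430327]), 'wrist_torque': array([-0.07708489,  0.01896508,  0.03515275]), 'opening': 0.09295853129099478}
{'K': array([[455.6036391 ,   0.        , 282.49104677],
       [  0.        , 455.6036391 , 214.11713577],
       [  0.        ,   0.        ,   1.        ]]), 'position': array([ 0.34292217, -0.02000677,  1.13936166]), 'orientation': array([-2.07097607,  2.14451766, -0.22787783])}
{'K': array([[384.94606787,   0.        , 278.97716655],
       [  0.        , 384.94606787, 201.03087579],
       [  0.        ,   0.        ,   1.        ]]), 'position': array([0.40843163, 0.58627705, 0.65439021]), 'orientation': array([-0.37761187,  2.74557961, -1.21133943])}
```

View pics/t0.png

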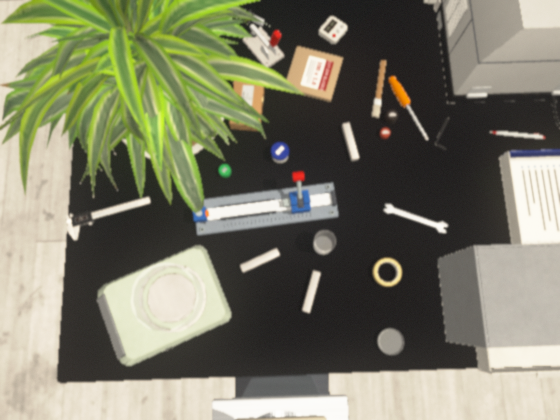

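View pics/s0.png

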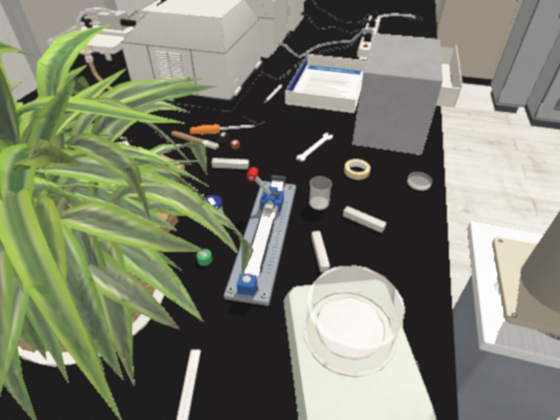

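Run:
```python
from h import *
print(proj('top',[0,0,0]),proj('top',robot.read_state()['tool_pos']),proj('side',robot.read_state()['tool_pos']))
for n in ['steel_bar','fixture','stop','lever_knob','beaker','green_specimen','blue_jar']:
    for c in ('top','side'):
        for d in models.outline_of(c,n)[:5]:
            px=d['pixels']; ys,xs=np.nonzero(px)
            r=cv2.minAreaRect(np.c_[xs,ys].astype(np.float32))
            print(n,c,round(d['confidence'],2),np.round(d['pixel'],1),px.sum(),np.round(r[0],1),np.round(r[1],1),round(r[2],1),np.round(topl(c,d['pixel'],0.0),3))
print(robot.read_state()['t'])
im=cv2.imread('pics/t0.png')
cv2.imwrite('pics/t0c.png',cv2.resize(im[130:320,170:370],None,fx=4,fy=4,interpolation=cv2.INTER_CUBIC)[:600,:800])
im=cv2.imread('pics/s0.png')
cv2.imwrite('pics/s0c.png',cv2.resize(im[150:310,190:400],None,fx=3.7,fy=3.7,interpolation=cv2.INTER_CUBIC))
```

```text
[280.59978278 467.6029873 ] [-25.32192998 419.35441477] [636.14392026 747.90923942]
steel_bar top 0.83 [350.2 137.9] 306 [349.8 141.8] [38.3  8.8] 75.5 [ 0.792 -0.212  0.   ]
steel_bar top 0.61 [311.1 291.9] 300 [310.9 291.6] [ 7.6 41. ] 15.4 [ 0.393 -0.089  0.   ]
steel_bar top 0.53 [261.5 259.3] 334 [259.4 260.2] [ 8.5 40.7] 65.0 [0.478 0.032 0.   ]
steel_bar side 0.82 [315.6 255.1] 395 [319.5 251.5] [41.5 10.4] 76.9 [0.483 0.044 0.   ]
steel_bar side 0.57 [362.5 217.4] 445 [363.1 219.4] [44.5 10.4] 24.0 [ 0.398 -0.101  0.   ]
steel_bar side 0.56 [229.3 163.3] 277 [230.  163.7] [34.1  8.7] 2.6 [ 0.787 -0.219  0.   ]
fixture top 0.7 [268.7 210.7] 4786 [264.3 201.8] [ 50.1 142.5] 82.2 [0.602 0.01  0.   ]
fixture side 0.57 [266.6 234. ] 4517 [259.9 237.1] [ 50.9 134. ] 10.2 [0.605 0.013 0.   ]
fixture side 0.48 [317.9 254.8] 344 [319.4 251.4] [38.8  9.7] 76.0 [0.479 0.042 0.   ]
stop top 0.94 [296.9 194.3] 630 [296.5 192.5] [41. 27.] 90.0 [ 0.643 -0.064  0.   ]
stop side 0.81 [262.7 195.5] 658 [262.7 192.6] [50.1 27.1] 39.4 [ 0.654 -0.113  0.   ]
lever_knob top 0.75 [296.2 181. ] 237 [297.5 189.5] [35. 11.] 90.0 [ 0.679 -0.063  0.   ]
beaker top 0.8 [325.7 240.8] 424 [324.  242.5] [23. 22.] 90.0 [ 0.519 -0.131  0.   ]
beaker side 0.61 [206.2 258.6] 175 [203.7 258.5] [13.7 14.1] 78.7 [ 0.71   0.117 -0.   ]
beaker side 0.59 [319.  191.9] 548 [318.8 193.4] [19.1 31.4] 4.1 [ 0.518 -0.165  0.   ]
green_specimen top 0.28 [293.1 199.6] 670 [296.5 193. ] [42. 27.] 90.0 [ 0.629 -0.053  0.   ]
green_specimen side 0.76 [203.5 259.5] 167 [203.5 258.5] [13. 13.] 90.0 [0.715 0.121 0.   ]
blue_jar side 0.47 [215.8 199.5] 149 [214.5 200.8] [18.3 10.3] 33.7 [ 0.764 -0.067  0.   ]
0.8
```

View pics/t0c.png

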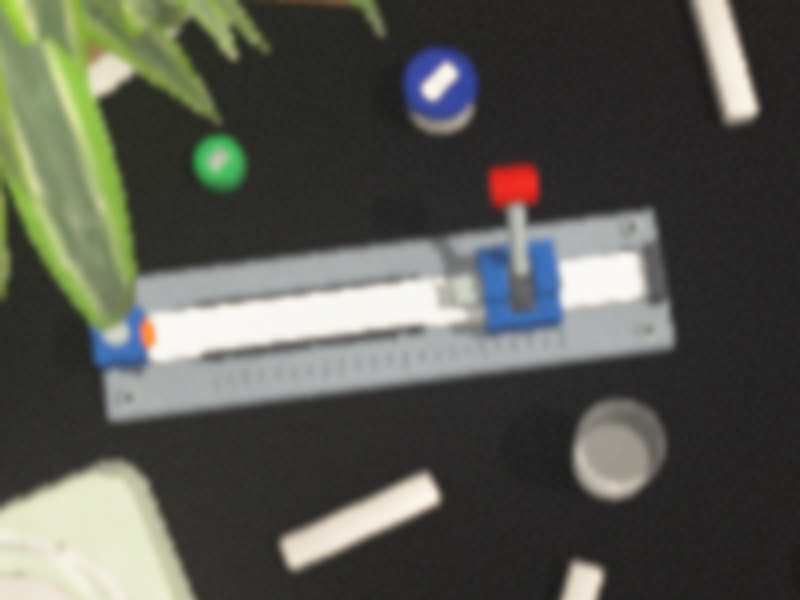

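View pics/s0c.png

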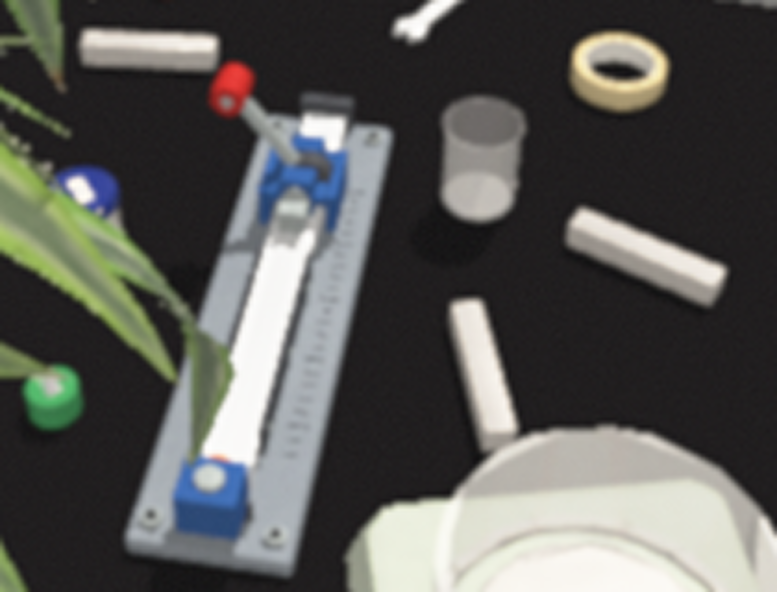

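```bash
cat > fit.py <<'E'
from h import *
from scipy.optimize import least_squares
def T(c):return np.array(c)/4+[170,130]
def S(c):return np.array(c)/3.7+[190,150]
obs=[('top',(-.18,.045),T((655,210))),] # placeholder
obs=[('top',.045,-.18,T((655,210))),('top',-.045,-.18,T((675,347))),('top',-.045,.18,T((110,420))),
('side',-.045,-.18,S((393,128))),('side',.045,.18,S((126,535))),('side',-.045,.18,S((296,562)))]
def W(p,x,y,z):
    c,s=np.cos(p[2]),np.sin(p[2]); return np.array([p[0]+c*x-s*y,p[1]+s*x+c*y,z])
f=lambda p:np.concatenate([proj(n,W(p,x,y,.012))-o for n,x,y,o in obs])
r=least_squares(f,[.6,.02,0]); print('fix',r.x,np.degrees(r.x[2]));print(np.round(r.fun.reshape(-1,2),1))
p=r.x
def F(P):
    c,s=np.cos(p[2]),np.sin(p[2]);d=np.array(P)-[p[0],p[1],0]; return np.array([c*d[0]+s*d[1],-s*d[0]+c*d[1],d[2]])
def tri(a,b):
    g=lambda P:np.r_[proj('top',P)-a,proj('side',P)-b]
    r=least_squares(g,[.6,0,.1]);return r.x,r.fun
k,e=tri(T((515,185)),S((233,90)));print('knob',k,F(k),e)
print('nose',F(topl('top',T((440,290)),.047)),'pad',F(topl('top',T((154,333)),.038)))
print('bar',topl('top',(259.4,260.2),.016),topl('side',(319.5,251.5),.010))
b1=topl('top',T((435,484)),.018);b2=topl('top',T((286,556)),.018);print(b1,b2,np.linalg.norm(b1-b2),np.degrees(np.arctan2(-(b2-b1)[0],(b2-b1)[1])))
c1=topl('side',S((468,302)),.018);c2=topl('side',S((498,436)),.018);print(c1,c2,np.linalg.norm(c1-c2),np.degrees(np.arctan2(-(c2-c1)[0],(c2-c1)[1])))
print('channel',W(p,0,.045,.028)); print('beaker',topl('top',T((615,447)),0.03),'jar',topl('top',T((440,90)),.036))
E
python3 fit.py
```

```text
fix [0.60552646 0.01624609 0.09639485] 5.523017952435176
[[-0.3 -0. ]
 [ 0.2 -0.3]
 [-0.3 -0.2]
 [ 0.5 -0.7]
 [ 0.4  0.3]
 [-0.4 -0. ]]
knob [ 0.65923076 -0.06600701  0.10388825] [ 0.04553849 -0.08704006  0.10388825] [ 0.01247713  0.0773528  -0.07250718 -0.0228544 ]
nose [ 0.00199442 -0.03603351  0.047     ] pad [0.00028209 0.14286261 0.038     ]
bar [0.47379302 0.03632431 0.016     ] [0.47601257 0.04001517 0.01      ]
[ 0.49469105 -0.01219857  0.018     ] [0.45345995 0.0806706  0.018     ] 0.10161045721216012 23.93977539561291
[ 0.49322827 -0.00860108  0.018     ] [0.45643097 0.08693325 0.018     ] 0.10237601575844787 21.065364905348105
channel [0.6011954  0.06103719 0.028     ]
beaker [ 0.51206191 -0.12362185  0.03      ] jar [ 0.74506311 -0.0238066   0.036     ]
```

```bash
cat >> fit.py <<'E'
print('---')
print('dishrim',tri(np.array((167,296)),np.array((354,303))))
s=robot.read_state();M=Rm(s['orientation']);print(np.round(M,3))
# leaf tip: top crop (125,315); side crop (205,455)
print('leaf',tri(T((125,318)),S((200,455))))
E
python3 fit.py | sed -n '/---/,$p'
```

```text
---
dishrim (array([0.39030409, 0.23305085, 0.13425374]), array([ 0.03094101, -0.57027976,  0.38763544,  0.10525988]))
[[ 0.961 -0.     0.278]
 [-0.278  0.     0.961]
 [-0.    -1.     0.   ]]
leaf (array([0.59809316, 0.17272857, 0.05960677]), array([-0.0480505 , -0.38026468,  0.28675678,  0.08837912]))
```

Run:
```python
import cv2
im=cv2.imread('pics/s0.png')
cv2.imwrite('pics/s0d.png',cv2.resize(im[240:420,260:460],None,fx=3.3,fy=3.3,interpolation=cv2.INTER_CUBIC))
im=cv2.imread('pics/t0.png')
cv2.imwrite('pics/t0d.png',cv2.resize(im[220:380,60:270],None,fx=3.7,fy=3.7,interpolation=cv2.INTER_CUBIC))
```

```text
(no output)
```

View pics/s0d.png

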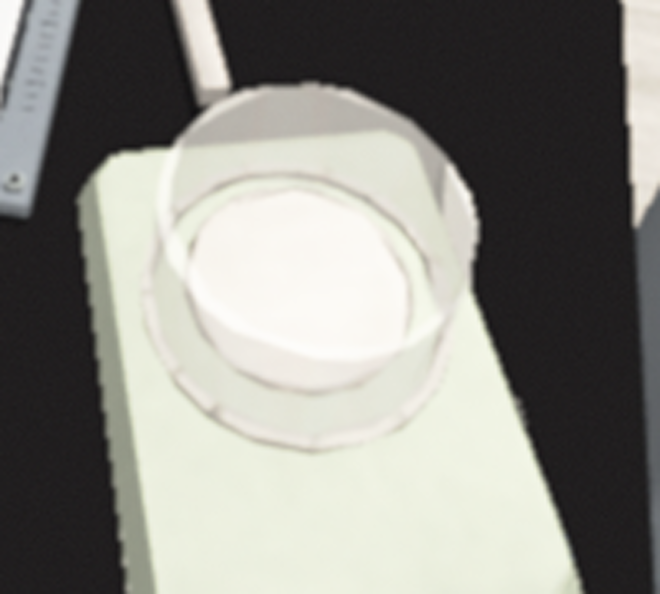

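View pics/t0d.png

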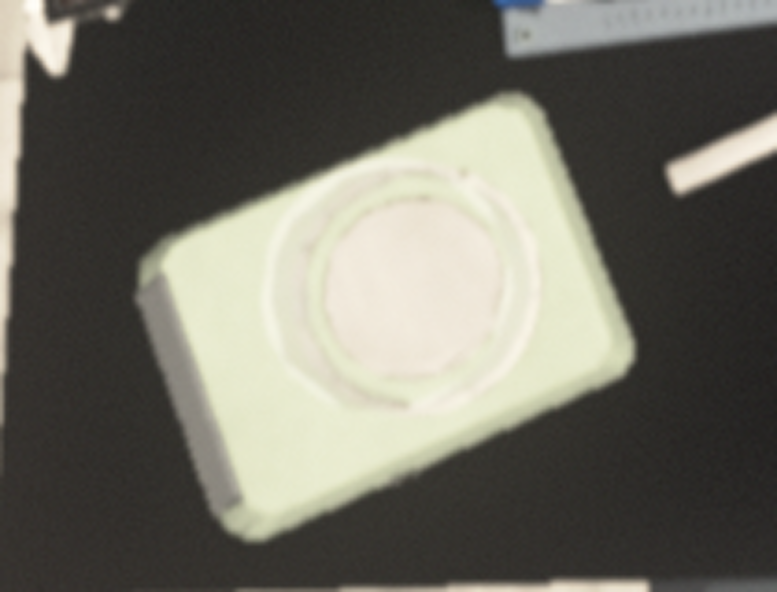

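```bash
cat > plan.py <<'E'
from h import *
def az(M): return np.degrees(np.arctan2(M[1,2],M[0,2]))
def plan(wps,pos=None,a=None,n0=0):
    """wps: list of (x,y,z,az,rows,grip)"""
    s=robot.read_state();M=Rm(s['orientation'])
    if pos is None: pos=s['tool_pos']; a=az(M)
    pos=np.array(pos,float); rows=[]
    print('t',round(s['t'],2),'pos',np.round(pos,4),'az',round(a,2),'tilt',np.round(M[:,1],4),'F',np.round(s['force'],1),'open',round(s['opening'],4))
    for x,y,z,A,n,g in wps:
        d=(np.array([x,y,z])-pos)/n; da=(A-a)/n
        for i in range(n):
            c,sn=np.cos(np.radians(a)),np.sin(np.radians(a))
            zt=np.array([c,sn,0]);yt=np.array([0,0,-1.]);xt=np.cross(yt,zt)
            sh=[round(float(d@v),4) for v in (xt,yt,zt)]
            rows.append(sh+[0,round(-da,2),0,g])
            a+=da
        pos=np.array([x,y,z])
    for i in range(0,len(rows),5):
        print([round(float(v),4) for r in rows[i:i+5] for v in r])
    if len(rows)%5: print('pad',5-len(rows)%5)
E
python3 - <<'E'
from plan import *
plan([(.475,.037,.215,22.5,14,1),(.475,.037,.16,22.5,1,1)])
E
```

```text
t 0.8 pos [0.1668 0.5763 0.2112] az 73.86 tilt [-0.  0. -1.] F [-0.  -0.5  0.2] open 0.093
[0.0319, -0.0003, -0.0309, 0.0, 3.67, 0.0, 1.0, 0.0338, -0.0003, -0.0288, 0.0, 3.67, 0.0, 1.0, 0.0355, -0.0003, -0.0266, 0.0, 3.67, 0.0, 1.0, 0.0372, -0.0003, -0.0242, 0.0, 3.67, 0.0, 1.0, 0.0386, -0.0003, -0.0218, 0.0, 3.67, 0.0, 1.0]
[0.04, -0.0003, -0.0193, 0.0, 3.67, 0.0, 1.0, 0.0411, -0.0003, -0.0167, 0.0, 3.67, 0.0, 1.0, 0.0421, -0.0003, -0.014, 0.0, 3.67, 0.0, 1.0, 0.0429, -0.0003, -0.0113, 0.0, 3.67, 0.0, 1.0, 0.0435, -0.0003, -0.0085, 0.0, 3.67, 0.0, 1.0]
[0.044, -0.0003, -0.0057, 0.0, 3.67, 0.0, 1.0, 0.0443, -0.0003, -0.0029, 0.0, 3.67, 0.0, 1.0, 0.0444, -0.0003, -0.0001, 0.0, 3.67, 0.0, 1.0, 0.0443, -0.0003, 0.0028, 0.0, 3.67, 0.0, 1.0, 0.0, 0.055, 0.0, 0.0, -0.0, 0.0, 1.0]
```

Call:
carry_out(motion=[0.032,0,-0.031,0,3.67,0,1,0.034,0,-0.029,0,3.67,0,1,0.0355,0,-0.0265,0,3.67,0,1,0.037,0,-0.024,0,3.67,0,1,0.0385,0,-0.022,0,3.67,0,1], squeeze=30)

```text
t: 1.3
tool_pos: [0.2764, 0.3809, 0.2093]
orientation: [-1.519, 0.474, -0.473]
force: [0.5, 1.1, -0.3]
opening: 0.0929
```

Call:
carry_out(motion=[0.04,0,-0.019,0,3.67,0,1,0.041,0,-0.0165,0,3.67,0,1,0.042,0,-0.014,0,3.67,0,1,0.043,0,-0.011,0,3.67,0,1,0.0435,0,-0.0085,0,3.67,0,1])

```text
t: 1.8
tool_pos: [0.3884, 0.1802, 0.2106]
orientation: [-1.441, 0.729, -0.732]
force: [1.2, 1.1, -0.2]
opening: 0.0926
```

Call:
carry_out(motion=[0.044,0,-0.006,0,3.67,0,1,0.044,0,-0.003,0,3.67,0,1,0.044,0,0,0,3.67,0,1,0.044,0,0.003,0,3.67,0,1,0,0,0,0,0,0,1])

```text
t: 2.3
tool_pos: [0.4774, 0.0134, 0.2124]
orientation: [-1.352, 0.934, -0.945]
force: [-1.0, 0.9, -0.7]
opening: 0.0931
```

Wrist look at the bar.

Run:
```python
from plan import *
m=imaging.camera_model('wrist'); np.save('wm0.npy',m,allow_pickle=True)
snap('wrist','w0.png')
o=models.outline_of('wrist','steel_bar')
for d in o:
    ys,xs=np.nonzero(d['pixels']); r=cv2.minAreaRect(np.c_[xs,ys].astype(np.float32)); print(d['confidence'],d['pixel'],r)
    b=cv2.boxPoints(r); q=[topl('wrist',u,.018) for u in b]; print(np.round(q,4), np.round(np.mean(q,0),4)); 
    e=sorted([(np.linalg.norm(q[i]-q[(i+1)%4]),i) for i in range(4)])[-1][1]; v=q[(e+1)%4]-q[e]; print('ang',np.degrees(np.arctan(-v[0]/v[1])))
plan([(.475,.037,.1,22.5,3,1)])
```

```text
0.7 [282.5, 155.9] ((283.56231689453125, 154.682373046875), (93.25004577636719, 17.546831130981445), 87.64669799804688)
[[ 0.4446  0.0857  0.018 ]
 [ 0.4613  0.0928  0.018 ]
 [ 0.5021  0.0006  0.018 ]
 [ 0.484  -0.0071  0.018 ]] [0.473 0.043 0.018]
ang 22.988118448822267
0.69 [180.4, 229.1] ((182.01039123535156, 228.3602752685547), (87.70391082763672, 21.913965225219727), 35.21759033203125)
[[ 0.3435 -0.0735  0.018 ]
 [ 0.3516 -0.0479  0.018 ]
 [ 0.4451 -0.0781  0.018 ]
 [ 0.4383 -0.1055  0.018 ]] [ 0.3946 -0.0763  0.018 ]
ang 71.34102170520231
0.66 [362.3, 289.0] ((362.8423156738281, 290.9396057128906), (26.379268646240234, 11.878863334655762), 34.99202346801758)
[[ 0.6055 -0.0796  0.018 ]
 [ 0.6077 -0.0644  0.018 ]
 [ 0.6415 -0.0741  0.018 ]
 [ 0.6396 -0.0896  0.018 ]] [ 0.6236 -0.0769  0.018 ]
ang 73.58987902013311
0.58 [405.6, 393.4] ((405.96856689453125, 389.56390380859375), (40.53396224975586, 19.41126251220703), 7.765166282653809)
[[ 0.7219 -0.2164  0.018 ]
 [ 0.7105 -0.1854  0.018 ]
 [ 0.7658 -0.1747  0.018 ]
 [ 0.7785 -0.2057  0.018 ]] [ 0.7442 -0.1956  0.018 ]
ang -79.23302009218429
t 2.4 pos [0.476  0.0169 0.2122] az 20.85 tilt [ 0.0075  0.0028 -1.    ] F [-0.7  0.7  0. ] open 0.093
[-0.0064, 0.0374, 0.0021, 0.0, -0.55, 0.0, 1.0, -0.0064, 0.0374, 0.0021, 0.0, -0.55, 0.0, 1.0, -0.0064, 0.0374, 0.0022, 0.0, -0.55, 0.0, 1.0]
pad 2
```

View pics/w0.png

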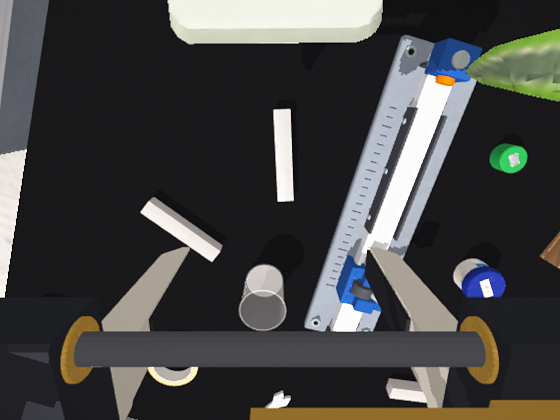

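Run:
```python
from plan import *
plan([(.4745,.0395,.1,22.8,4,1),(.4745,.0395,.06,22.8,1,1)])
```

```text
t 2.4 pos [0.476  0.0169 0.2122] az 20.85 tilt [ 0.0075  0.0028 -1.    ] F [-0.7  0.7  0. ] open 0.093
[-0.0054, 0.0281, 0.0017, 0.0, -0.49, 0.0, 1.0, -0.0054, 0.0281, 0.0017, 0.0, -0.49, 0.0, 1.0, -0.0054, 0.0281, 0.0018, 0.0, -0.49, 0.0, 1.0, -0.0054, 0.0281, 0.0018, 0.0, -0.49, 0.0, 1.0, 0.0, 0.04, 0.0, 0.0, -0.0, 0.0, 1.0]
```

Call:
carry_out(motion=[-0.0055,0.028,0.0017,0,-0.5,0,1,-0.0055,0.028,0.0017,0,-0.5,0,1,-0.0055,0.028,0.0017,0,-0.5,0,1,-0.0055,0.028,0.0017,0,-0.5,0,1,0,0.02,0,0,0,0,1])

```text
t: 2.9
tool_pos: [0.4769, 0.0472, 0.0813]
orientation: [-1.362, 0.891, -0.91]
force: [-0.3, -0.5, 0.1]
opening: 0.0932
```

Run:
```python
from plan import *
snap('wrist','w1.png')
o=models.outline_of('wrist','steel_bar')
for d in o[:1]:
    ys,xs=np.nonzero(d['pixels']); r=cv2.minAreaRect(np.c_[xs,ys].astype(np.float32)); print(d['confidence'],d['pixel'],r)
    b=cv2.boxPoints(r); q=[topl('wrist',u,.018) for u in b]; print(np.round(q,4), np.round(np.mean(q,0),4)); 
    e=sorted([(np.linalg.norm(q[i]-q[(i+1)%4]),i) for i in range(4)])[-1][1]; v=q[(e+1)%4]-q[e]; print('ang',np.degrees(np.arctan(-v[0]/v[1])))
plan([(.4745,.0405,.0285,22.8,5,1)])
```

```text
0.91 [270.1, 221.5] ((269.5, 222.0), (128.0, 27.0), 90.0)
[[ 0.4431  0.0833  0.018 ]
 [ 0.4602  0.0906  0.018 ]
 [ 0.5003 -0.0011  0.018 ]
 [ 0.481  -0.0093  0.018 ]] [0.4711 0.0409 0.018 ]
ang 23.645781731145803
t 3.0 pos [0.4751 0.0467 0.0799] az 23.44 tilt [ 0.0127  0.0044 -0.9999] F [-0.8 -0.  -1.1] open 0.0929
[0.0011, 0.0103, -0.0006, 0.0, 0.13, 0.0, 1.0, 0.0011, 0.0103, -0.0006, 0.0, 0.13, 0.0, 1.0, 0.0011, 0.0103, -0.0006, 0.0, 0.13, 0.0, 1.0, 0.0011, 0.0103, -0.0006, 0.0, 0.13, 0.0, 1.0, 0.0011, 0.0103, -0.0006, 0.0, 0.13, 0.0, 1.0]
```

View pics/w1.png

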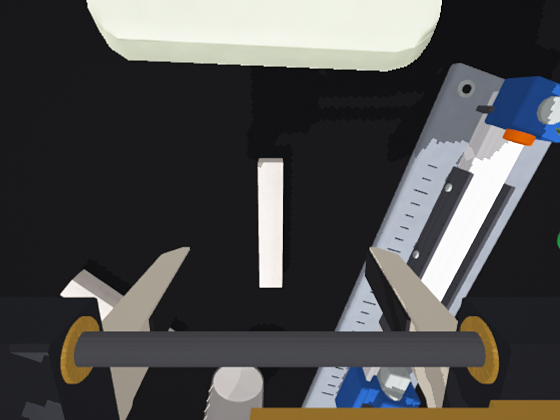

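```bash
cat >> plan.py <<'E'
def tilt(n):
    M=Rm(robot.read_state()['orientation']); a=np.radians(az(M)); zt=np.array([np.cos(a),np.sin(a),0]);yt=np.array([0,0,-1.])
    Rt=np.c_[np.cross(yt,zt),yt,zt]
    print('tilt/row deg',np.round(np.degrees(R.from_matrix(M.T@Rt).as_rotvec())/n,2))
E
python3 - <<'E'
from plan import *
plan([(.474,.040,.0285,23.2,4,1)]);tilt(4)
E
```

```text
t 3.0 pos [0.4751 0.0467 0.0799] az 23.44 tilt [ 0.0127  0.0044 -0.9999] F [-0.8 -0.  -1.1] open 0.0929
[0.0014, 0.0128, -0.0009, 0.0, 0.06, 0.0, 1.0, 0.0014, 0.0128, -0.0009, 0.0, 0.06, 0.0, 1.0, 0.0014, 0.0128, -0.0009, 0.0, 0.06, 0.0, 1.0, 0.0014, 0.0128, -0.0009, 0.0, 0.06, 0.0, 1.0]
pad 1
tilt/row deg [-0.19 -0.    0.01]
```

Call:
carry_out(motion=[0.0014,0.0125,-0.001,-0.2,0,0,1,0.0014,0.0125,-0.001,-0.2,0,0,1,0.0014,0.0125,-0.001,-0.2,0,0,1,0.0014,0.0125,-0.001,-0.2,0,0,1,0,0,0,0,0,0,1])

```text
t: 3.5
tool_pos: [0.4761, 0.0412, 0.0297]
orientation: [-1.375, 0.897, -0.904]
force: [-0.2, 0.9, -0.1]
opening: 0.0931
```

Run:
```python
from plan import *
plan([(.474,.040,.0285,23.2,2,1)]);tilt(2)
```

```text
t 3.5 pos [0.4761 0.0412 0.0297] az 23.63 tilt [ 0.0042 -0.0015 -1.    ] F [-0.2  0.9 -0.1] open 0.0931
[0.0001, 0.0006, -0.0012, 0.0, 0.21, 0.0, 1.0, 0.0001, 0.0006, -0.0012, 0.0, 0.21, 0.0, 1.0]
pad 3
tilt/row deg [-0.09 -0.    0.09]
```

Close the fingers.

Call:
carry_out(motion=[0,0.0012,-0.002,-0.1,0,0.1,-1,0,0,0,0,0,0,-1,0,0,0,0,0,0,-1,0,0,0,0,0,0,-1,0,0,0,0,0,0,-1], squeeze=35)

```text
t: 4.0
tool_pos: [0.4753, 0.0399, 0.0296]
orientation: [-1.375, 0.898, -0.903]
force: [-0.2, 0.6, -0.0]
opening: 0.0573
```

Run:
```python
from plan import *
plan([(.475,.04,.1,23.5,5,-1)]);tilt(2)
```

```text
t 4.0 pos [0.4753 0.0399 0.0296] az 23.57 tilt [ 3.5e-03 -4.0e-04 -1.0e+00] F [-0.2  0.6 -0. ] open 0.0573
[-0.0, -0.0141, -0.0, 0.0, 0.01, 0.0, -1.0, -0.0, -0.0141, -0.0, 0.0, 0.01, 0.0, -1.0, -0.0, -0.0141, -0.0, 0.0, 0.01, 0.0, -1.0, -0.0, -0.0141, -0.0, 0.0, 0.01, 0.0, -1.0, -0.0, -0.0141, -0.0, 0.0, 0.01, 0.0, -1.0]
tilt/row deg [-0.09 -0.    0.05]
```

Call:
carry_out(motion=[0,0.001,0,0,0,0,-1,0,0,0,0,0,0,-1,0,0,0,0,0,0,-1,0,0,0,0,0,0,-1,0,0,0,0,0,0,-1])

```text
t: 4.5
tool_pos: [0.4758, 0.04, 0.0292]
orientation: [-1.374, 0.897, -0.904]
force: [-0.6, 0.2, 0.2]
opening: 0.0176
```

Call:
carry_out(motion=[0,0,0,0,0,0,-1,0,0,0,0,0,0,-1,0,-0.005,0,0,0,0,-1,0,-0.01,0,0,0,0,-1,0,-0.01,0,0,0,0,-1])

```text
t: 5.0
tool_pos: [0.4743, 0.04, 0.0544]
orientation: [-1.376, 0.9, -0.902]
force: [0.6, -0.1, 0.6]
opening: 0.0005
```

Run:
```python
from plan import *
plan([(.475,.04,.1,23.5,5,-1)]);tilt(2)
snap('wrist','w2.png')
```

```text
t 5.0 pos [0.4743 0.04   0.0544] az 23.57 tilt [ 1.6e-03 -4.0e-04 -1.0e+00] F [ 0.6 -0.1  0.6] open 0.0005
[0.0001, -0.0091, 0.0001, 0.0, 0.01, 0.0, -1.0, 0.0001, -0.0091, 0.0001, 0.0, 0.01, 0.0, -1.0, 0.0001, -0.0091, 0.0001, 0.0, 0.01, 0.0, -1.0, 0.0001, -0.0091, 0.0001, 0.0, 0.01, 0.0, -1.0, 0.0001, -0.0091, 0.0001, 0.0, 0.01, 0.0, -1.0]
tilt/row deg [-0.04 -0.    0.03]
```

View pics/w2.png

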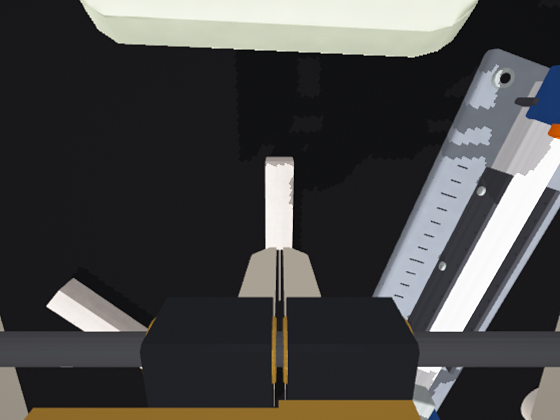

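Run:
```python
from plan import *
for u in [(266,159),(293,159),(265,247),(293,247)]: print(topl('wrist',u,.018))
d=models.outline_of('wrist','steel_bar')
for k in d[:2]:
    ys,xs=np.nonzero(k['pixels']); r=cv2.minAreaRect(np.c_[xs,ys].astype(np.float32));print(k['confidence'],r)
snap('top','t1.png')
im=cv2.imread('pics/t1.png')
cv2.imwrite('pics/t1c.png',cv2.resize(im[130:320,170:370],None,fx=4,fy=4,interpolation=cv2.INTER_CUBIC)[:600,:800])
```

```text
[0.4488545  0.08235507 0.018     ]
[0.46422279 0.08905788 0.018     ]
[0.47146433 0.02714233 0.018     ]
[0.48877459 0.03467513 0.018     ]
0.88 ((96.643310546875, 316.5127258300781), (95.29638671875, 39.15361022949219), 34.82448959350586)
0.79 ((279.0, 201.5), (91.0, 28.0), 90.0)
```

View pics/t1c.png

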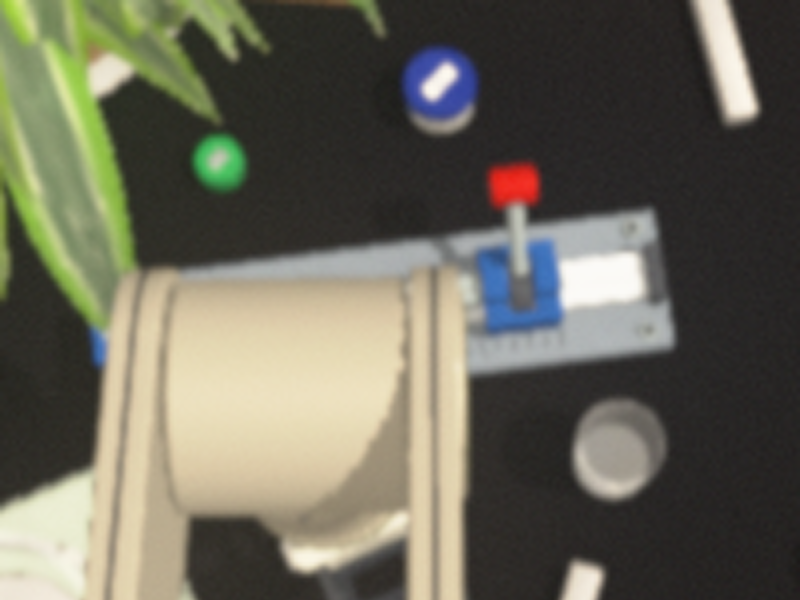

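Call:
carry_out(motion=[0,0,0,0,0,0,0,0,0,0,0,0,0,0,0,0,0,0,0,0,0,0,0,0,0,0,0,0,0,0,0,0,0,0,0])

```text
t: 5.65
tool_pos: [0.4748, 0.04, 0.0542]
orientation: [-1.375, 0.898, -0.903]
force: [-0.3, 0.4, -0.0]
opening: 0.0363
```

Run:
```python
from plan import *
plan([(.4765,.04,.022,23.5,4,0)]);tilt(2)
```

```text
t 5.65 pos [0.4748 0.04   0.0542] az 23.57 tilt [ 3.2e-03 -4.0e-04 -1.0e+00] F [-0.3  0.4 -0. ] open 0.0363
[0.0002, 0.008, 0.0004, 0.0, 0.02, 0.0, 0.0, 0.0002, 0.008, 0.0004, 0.0, 0.02, 0.0, 0.0, 0.0002, 0.008, 0.0004, 0.0, 0.02, 0.0, 0.0, 0.0002, 0.008, 0.0004, 0.0, 0.02, 0.0, 0.0]
pad 1
tilt/row deg [-0.08 -0.    0.05]
```

Call:
carry_out(motion=[0,0.008,0.0005,-0.1,0,0,0,0,0.008,0.0005,-0.1,0,0,0,0,0.008,0,0,0,0,0,0,0.008,0,0,0,0,0,0,0,0,0,0,0,-1], squeeze=50)

```text
t: 6.15
tool_pos: [0.4748, 0.0404, 0.0181]
orientation: [-1.379, 0.902, -0.901]
force: [0.2, 0.7, 0.3]
opening: 0.0423
```

Call:
carry_out(motion=[0,0,0,0,0,0,-1,0,0,0,0,0,0,-1,0,0,0,0,0,0,-1,0,0,0,0,0,0,-1,0,0,0,0,0,0,-1])

```text
t: 6.65
tool_pos: [0.4752, 0.0404, 0.0185]
orientation: [-1.379, 0.902, -0.901]
force: [-0.3, -0.4, 0.2]
opening: 0.0034
```

Call:
carry_out(motion=[0,0,0,0,0,0,-1,0,-0.003,0,0,0,0,-1,0,-0.005,0,0,0,0,-1,0,-0.01,0,0,0,0,-1,0,-0.01,0,0,0,0,-1])

```text
t: 7.15
tool_pos: [0.4745, 0.0405, 0.0478]
orientation: [-1.38, 0.903, -0.9]
force: [0.5, 0.1, 0.2]
opening: 0.0005
```

Run:
```python
from plan import *
snap('wrist','w3.png')
plan([(.602,.051,.09,5.52,5,-1)]);tilt(2)
```

```text
t 7.2 pos [0.4759 0.0405 0.0498] az 23.58 tilt [-7.0e-04 -1.9e-03 -1.0e+00] F [ 1.1 -0.2  1.3] open 0.0004
[0.0082, -0.008, 0.024, 0.0, 3.61, 0.0, -1.0, 0.0066, -0.008, 0.0244, 0.0, 3.61, 0.0, -1.0, 0.0051, -0.008, 0.0248, 0.0, 3.61, 0.0, -1.0, 0.0035, -0.008, 0.0251, 0.0, 3.61, 0.0, -1.0, 0.0019, -0.008, 0.0252, 0.0, 3.61, 0.0, -1.0]
tilt/row deg [0.04 0.   0.04]
```

View pics/w3.png

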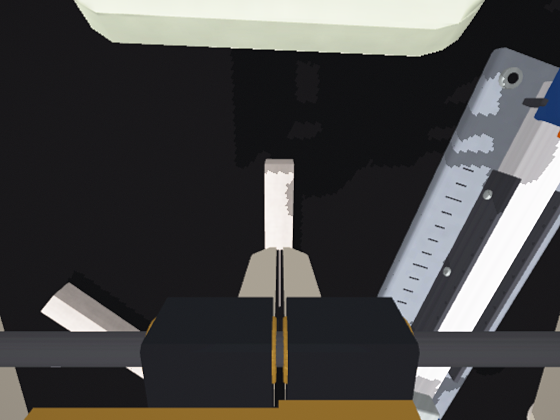

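Run:
```python
from plan import *
s=robot.read_state();M=Rm(s['orientation']);p=s['tool_pos'];print(imaging.camera_model('wrist')['position'],p,robot.tips_ahead)
print(np.round(Rm(imaging.camera_model('wrist')['orientation']),3))
for d in (-.05,0,.019): print(d,proj('wrist',p+M[:,1]*d))
print('barcen',proj('wrist',[.4765,.04,.018]),'tiponbench',proj('wrist',[p[0],p[1],0.018]))
snap('side','s1.png');im=cv2.imread('pics/s1.png')
cv2.imwrite('pics/s1c.png',cv2.resize(im[150:310,190:400],None,fx=3.7,fy=3.7,interpolation=cv2.INTER_CUBIC))
print(proj('side',p+M[:,1]*.019),(proj('side',p+M[:,1]*.019)-[190,150])*3.7)
```

```text
[0.44227739 0.11952031 0.22153626] [0.47585555 0.04049127 0.04976522] 0.019
[[ 0.916  0.382  0.119]
 [ 0.4   -0.873 -0.279]
 [-0.002  0.303 -0.953]]
-0.05 [278.02319401 313.25395815]
0 [278.41003659 259.20996885]
0.019 [278.51050678 245.1737419 ]
barcen [279.2464862  237.98731906] tiponbench [278.63715281 236.97440194]
[320.166138  245.3352216] [481.61471061 352.74031992]
```

View pics/s1c.png

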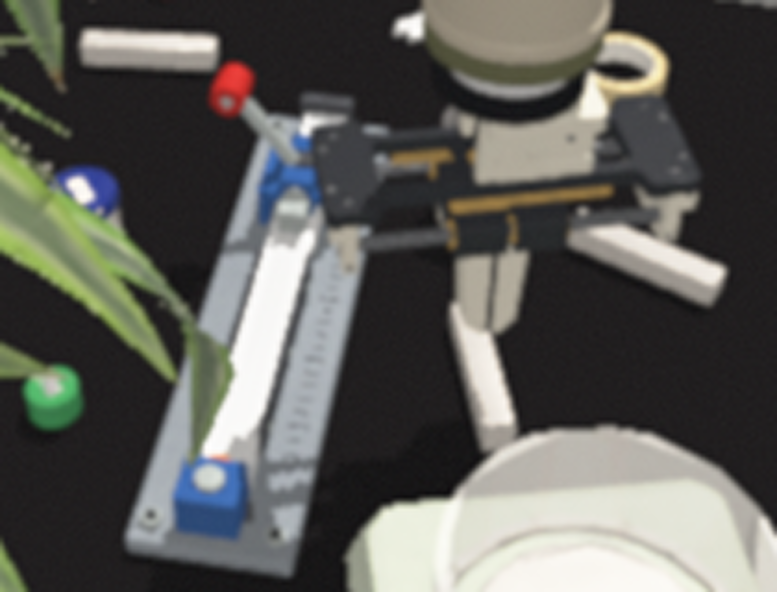

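Call:
carry_out(motion=[0,0.003,0,0,0,0,-1,0,0.003,0,0,0,0,-1,0,0.003,0,0,0,0,-1,0,0.002,0,0,0,0,-1,0,0,0,0,0,0,-1])

```text
t: 7.75
tool_pos: [0.4756, 0.0404, 0.0366]
orientation: [-1.378, 0.901, -0.902]
force: [1.0, -0.3, -0.5]
opening: 0.0006
```

Run:
```python
from plan import *
s=robot.read_state();M=Rm(s['orientation']);p=s['tool_pos'];print(p,s['force'])
a=imaging.read_camera('side');b=imaging.read_camera('wrist')
t=proj('side',p+M[:,1]*.019); w=proj('wrist',p+M[:,1]*.019);print(t,w)
def crop(im,c,n=40):
    c=np.round(c).astype(int); x=cv2.resize(im[c[1]-n:c[1]+n,c[0]-n:c[0]+n],(400,400),interpolation=cv2.INTER_CUBIC); cv2.circle(x,(200,200),4,(0,0,255),-1); return x
cv2.imwrite('pics/c1.png',np.hstack([crop(a,t),crop(b,w)]))
```

```text
[0.47561249 0.04043813 0.03664077] [ 0.96713005 -0.25062797 -0.4992103 ]
[319.88000497 249.366195  ] [278.17059179 244.81871861]
```

View pics/c1.png

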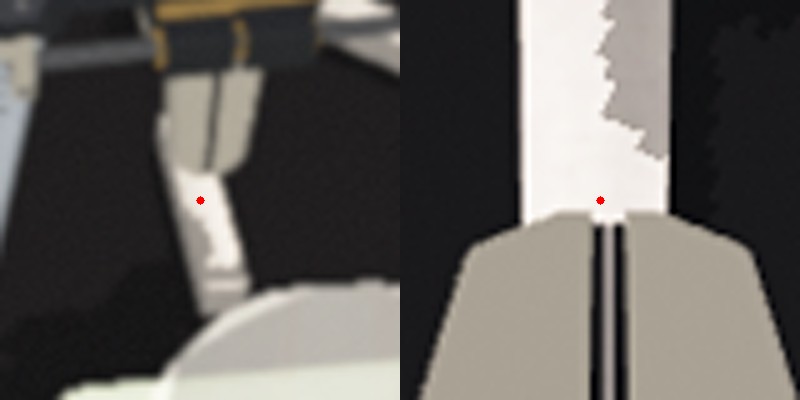

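Call:
carry_out(motion=[0,0.002,0,0,0,0,-1,0,0.002,0,0,0,0,-1,0,0.001,0,0,0,0,-1,0,0,0,0,0,0,-1,0,0,0,0,0,0,-1])

```text
t: 8.35
tool_pos: [0.4759, 0.0404, 0.0316]
orientation: [-1.378, 0.9, -0.902]
force: [-0.2, 0.2, -0.3]
opening: 0.0005
```

Call:
carry_out(motion=[0,0.001,0,0,0,0,-1,0,0.001,0,0,0,0,-1,0,0.001,0,0,0,0,-1,0,0,0,0,0,0,-1,0,0,0,0,0,0,-1])

```text
t: 8.85
tool_pos: [0.4761, 0.0404, 0.0285]
orientation: [-1.378, 0.9, -0.902]
force: [-0.4, 0.2, 0.4]
opening: 0.0005
```

Call:
carry_out(motion=[0,0.002,0,0,0,0,-1,0,0.001,0,0,0,0,-1,0,0.001,0,0,0,0,-1,0,0,0,0,0,0,-1,0,0,0,0,0,0,-1])

```text
t: 9.35
tool_pos: [0.4761, 0.0404, 0.0241]
orientation: [-1.378, 0.9, -0.902]
force: [-0.8, -0.8, -0.1]
opening: 0.0006
```

Run:
```python
from plan import *
s=robot.read_state();M=Rm(s['orientation']);p=s['tool_pos'];print(p,s['force'])
a=imaging.read_camera('side');b=imaging.read_camera('wrist')
t=proj('side',p+M[:,1]*.019); w=proj('wrist',p+M[:,1]*.019);print(t,w)
def crop(im,c,n=40):
    c=np.round(c).astype(int); x=cv2.resize(im[c[1]-n:c[1]+n,c[0]-n:c[0]+n],(400,400),interpolation=cv2.INTER_CUBIC); cv2.circle(x,(200,200),4,(0,0,255),-1); return x
cv2.imwrite('pics/c2.png',np.hstack([crop(a,t),crop(b,w)]))
```

```text
[0.4760672  0.04040217 0.02411838] [-0.81729716 -0.80222237 -0.11724872]
[319.29585375 253.0714957 ] [278.47818033 245.1738983 ]
```

View pics/c2.png

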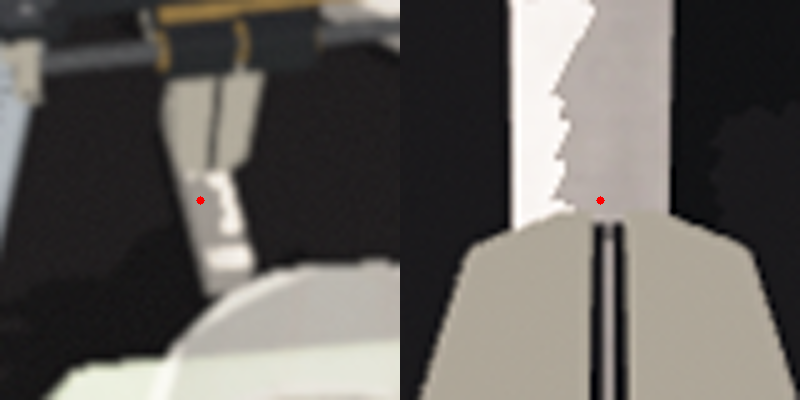

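Call:
carry_out(motion=[0,0.001,0,0,0,0,-1,0,0.001,0,0,0,0,-1,0,0.001,0,0,0,0,-1,0,0,0,0,0,0,-1,0,0,0,0,0,0,-1])

```text
t: 9.95
tool_pos: [0.4762, 0.0404, 0.021]
orientation: [-1.378, 0.9, -0.902]
force: [-1.1, 0.3, -0.4]
opening: 0.0009
```

Call:
carry_out(motion=[0,0.001,0,0,0,0,-1,0,0.001,0,0,0,0,-1,0,0.001,0,0,0,0,-1,0,0,0,0,0,0,-1,0,0,0,0,0,0,-1])

```text
t: 10.45
tool_pos: [0.4761, 0.0404, 0.0177]
orientation: [-1.378, 0.9, -0.902]
force: [0.1, -0.2, -0.1]
opening: 0.0003
```

Call:
carry_out(motion=[0,0.001,0,0,0,0,-1,0,0.001,0,0,0,0,-1,0,0,0,0,0,0,-1,0,0,0,0,0,0,-1,0,0,0,0,0,0,-1])

```text
t: 10.95
tool_pos: [0.4762, 0.0404, 0.0155]
orientation: [-1.378, 0.9, -0.902]
force: [0.6, 0.7, -0.6]
opening: 0.0004
```

Run:
```python
from plan import *
s=robot.read_state();M=Rm(s['orientation']);p=s['tool_pos'];print(p,s['force'],s['q'],s['joint_torque'])
a=imaging.read_camera('side');b=imaging.read_camera('wrist')
cv2.imwrite('pics/s3.png',a);cv2.imwrite('pics/w4.png',b)
t=proj('side',p+M[:,1]*.019); w=proj('wrist',p+M[:,1]*.019);print(t,w)
def crop(im,c,n=40):
    c=np.round(c).astype(int); x=cv2.resize(im[c[1]-n:c[1]+n,c[0]-n:c[0]+n],(400,400),interpolation=cv2.INTER_CUBIC); cv2.circle(x,(200,200),4,(0,0,255),-1); return x
cv2.imwrite('pics/c3.png',np.hstack([crop(a,t),crop(b,w)]))
```

```text
[0.47617906 0.04039073 0.01552392] [ 0.55259799  0.65510782 -0.56466091] [-0.0211744  -0.00633158  2.0071779  -0.00210476  1.14016002 -0.43173121] [-1.43662819e-03 -4.23499095e+01 -4.26812875e+01  4.69196029e-02
  3.93234508e-02 -1.86927338e-05]
[318.99343417 255.59585062] [278.48221023 245.17548503]
```

View pics/c3.png

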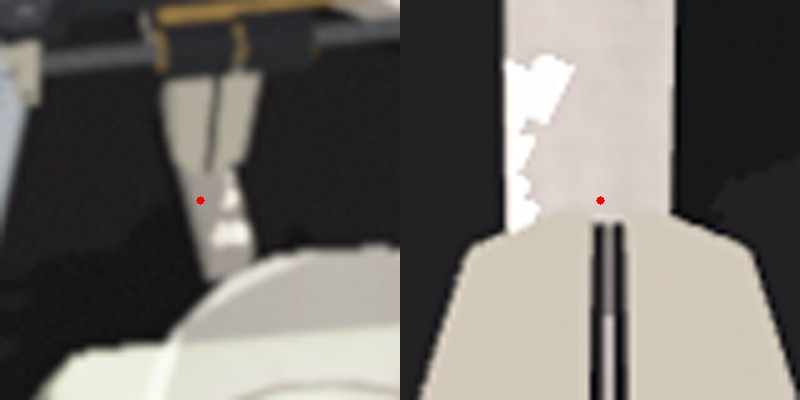

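Run:
```python
from plan import *
s=robot.read_state();M=Rm(s['orientation']);p=s['tool_pos']
for a in (.019,.012,.006,0):
  for x in (-.0075,.0075):
    P=p+M[:,1]*a+M[:,0]*x; print(a,x,np.round(proj('wrist',P),1),np.round(proj('side',P),1))
# bar width in wrist vs height: apparent width at row ~225
im=cv2.imread('pics/w4.png').astype(int).sum(2)
for r in (180,200,220,235):
    c=np.nonzero(im[r,230:330]>250)[0]+230; print(r,c.min(),c.max())
    for z in (0,.018,.03): 
        A=topl('wrist',(c.min()-.5,r),z);B=topl('wrist',(c.max()+.5,r),z); print('  ',z,np.linalg.norm(A-B))
```

```text
0.019 -0.0075 [278.5 233.8] [319.7 258.3]
0.019 0.0075 [278.5 256.3] [318.3 253. ]
0.012 -0.0075 [278.4 238.3] [319.9 256.2]
0.012 0.0075 [278.5 261.5] [318.5 250.9]
0.006 -0.0075 [278.4 242.5] [320.1 254.4]
0.006 0.0075 [278.4 266.2] [318.7 249.1]
0 -0.0075 [278.4 246.9] [320.3 252.6]
0 0.0075 [278.4 271.2] [318.8 247.3]
180 258 293
   0 0.02030370652310844
   0.018 0.018352045186689866
   0.03 0.017050937629077462
200 259 292
   0 0.0195329616153844
   0.018 0.01765538690127464
   0.03 0.01640367042520146
220 259 292
   0 0.01990376373641529
   0.018 0.017990546261105567
   0.03 0.016715067944232383
235 259 292
   0 0.02019123764568048
   0.018 0.018250387200336234
   0.03 0.016956486903440066
```

View pics/s3.png

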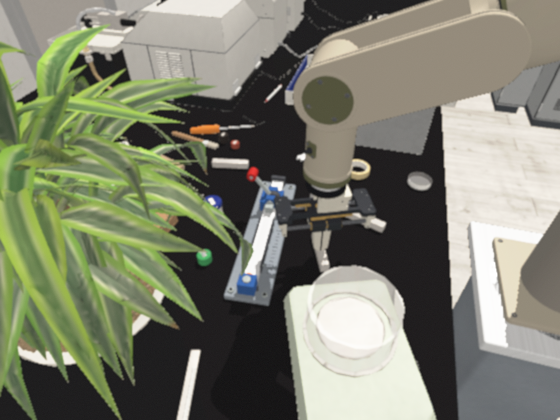

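Call:
carry_out(motion=[0,0.001,0,0,0,0,-1,0,0.001,0,0,0,0,-1,0,0,0,0,0,0,-1,0,0,0,0,0,0,-1,0,0,0,0,0,0,-1])

```text
t: 11.55
tool_pos: [0.4762, 0.0404, 0.0134]
orientation: [-1.377, 0.9, -0.903]
force: [-0.4, 0.3, 0.4]
opening: 0.0005
```

Call:
carry_out(motion=[0,0.001,0,0,0,0,-1,0,0.001,0,0,0,0,-1,0,0,0,0,0,0,-1,0,0,0,0,0,0,-1,0,0,0,0,0,0,-1])

```text
t: 12.05
tool_pos: [0.4762, 0.0404, 0.0112]
orientation: [-1.378, 0.9, -0.902]
force: [-0.0, -0.1, 0.6]
opening: 0.0004
```

Call:
carry_out(motion=[0,0.001,0,0,0,0,-1,0,0.001,0,0,0,0,-1,0,0,0,0,0,0,-1,0,0,0,0,0,0,-1,0,0,0,0,0,0,-1])

```text
t: 12.55
tool_pos: [0.477, 0.0405, 0.0113]
orientation: [-1.377, 0.899, -0.903]
force: [-0.2, -0.4, 0.7]
opening: 0.0005
```

Run:
```python
from plan import *
s=robot.read_state();M=Rm(s['orientation']);p=s['tool_pos'];print(p,s['force'])
a=imaging.read_camera('side');b=imaging.read_camera('wrist')
t=proj('side',p); w=proj('wrist',p);print(t,w)
def crop(im,c,n=40):
    c=np.round(c).astype(int); x=cv2.resize(im[c[1]-n:c[1]+n,c[0]-n:c[0]+n],(400,400),interpolation=cv2.INTER_CUBIC); cv2.circle(x,(200,200),4,(0,0,255),-1); return x
cv2.imwrite('pics/c4.png',np.hstack([crop(a,t),crop(b,w)]))
```

```text
[0.47701413 0.04047454 0.01125544] [-0.24742405 -0.35909768  0.74140784]
[319.04112588 251.18524192] [278.55481517 259.35394687]
```

View pics/c4.png

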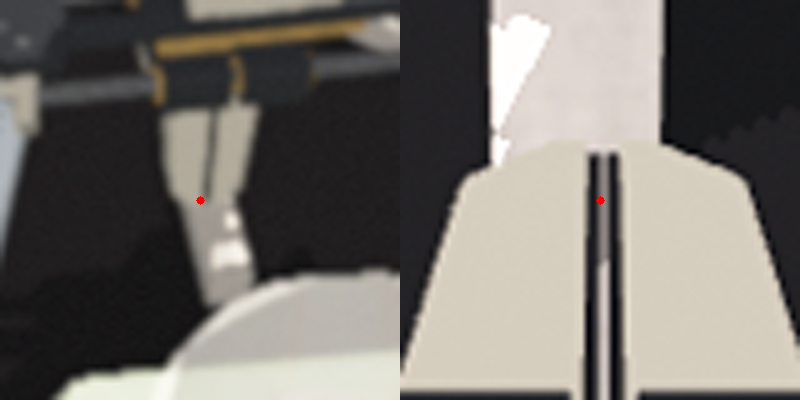

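Call:
carry_out(motion=[0,0.002,0,0,0,0,-1,0,0.002,0,0,0,0,-1,0,0,0,0,0,0,-1,0,0,0,0,0,0,-1,0,0,0,0,0,0,-1])

```text
t: 13.15
tool_pos: [0.4786, 0.0408, 0.0117]
orientation: [-1.376, 0.898, -0.903]
force: [-0.3, 0.0, 0.0]
opening: 0.0003
```

Run:
```python
from plan import *
plan([(.477,.0405,.03,23.5,2,0)]);tilt(1)
```

```text
t 13.15 pos [0.4786 0.0408 0.0117] az 23.6 tilt [ 0.0029 -0.0016 -1.    ] F [-0.3  0.   0. ] open 0.0003
[-0.0002, -0.0092, -0.0008, 0.0, 0.05, 0.0, 0.0, -0.0002, -0.0092, -0.0008, 0.0, 0.05, 0.0, 0.0]
pad 3
tilt/row deg [-0.12 -0.    0.15]
```

Call:
carry_out(motion=[0,-0.01,-0.001,-0.1,0,0.1,0,0,-0.005,0,0,0,0,0,0,0,0,0,0,0,0,0,0,0,0,0,0,0,0,0,0,0,0,0,0])

```text
t: 13.65
tool_pos: [0.4772, 0.0403, 0.0275]
orientation: [-1.377, 0.901, -0.901]
force: [0.3, 1.0, -0.8]
opening: 0.0362
```

Call:
carry_out(motion=[0,0.008,0,0,0,0,0,0,0.008,0,0,0,0,0,0,0.004,0,0,0,0,0,0,0.003,0,0,0,0,0,0,0,0,0,0,0,0])

```text
t: 14.15
tool_pos: [0.4759, 0.0403, 0.0009]
orientation: [-1.378, 0.903, -0.899]
force: [1.0, -0.6, -0.6]
opening: 0.0468
```

Call:
carry_out(motion=[0,0.002,0,0,0,0,-1,0,0.001,0,0,0,0,-1,0,0,0,0,0,0,-1,0,0,0,0,0,0,-1,0,0,0,0,0,0,-1], squeeze=40)

```text
t: 14.65
tool_pos: [0.4758, 0.0402, -0.0022]
orientation: [-1.379, 0.903, -0.899]
force: [-1.5, -0.3, -1.3]
opening: 0.0176
```

Call:
carry_out(motion=[0,0,0,0,0,0,-1,0,0,0,0,0,0,-1,0,-0.003,0,0,0,0,-1,0,-0.008,0,0,0,0,-1,0,-0.01,0,0,0,0,-1])

```text
t: 15.15
tool_pos: [0.4739, 0.0403, 0.0182]
orientation: [-1.381, 0.906, -0.897]
force: [-0.1, -0.2, -2.8]
opening: 0.0174
```

Run:
```python
from plan import *
plan([(.5,.04,.06,23.5,2,-1)]);tilt(1)
a=imaging.read_camera('side');b=imaging.read_camera('wrist')
cv2.imwrite('pics/s5.png',cv2.resize(a[150:310,190:400],(788,600),interpolation=cv2.INTER_CUBIC))
cv2.imwrite('pics/w5.png',b)
```

```text
t 15.15 pos [0.4739 0.0403 0.0182] az 23.59 tilt [-6.9e-03 -5.0e-04 -1.0e+00] F [-0.1 -0.2 -2.8] open 0.0174
[0.0054, -0.0209, 0.0119, 0.0, 0.05, 0.0, -1.0, 0.0054, -0.0209, 0.0119, 0.0, 0.05, 0.0, -1.0]
pad 3
tilt/row deg [ 0.37 -0.   -0.13]
```

View pics/w5.png

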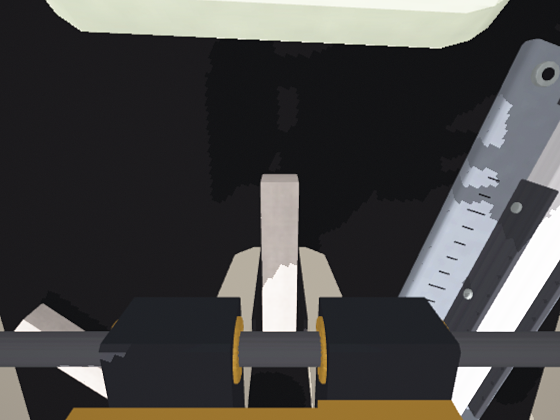

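View pics/s5.png

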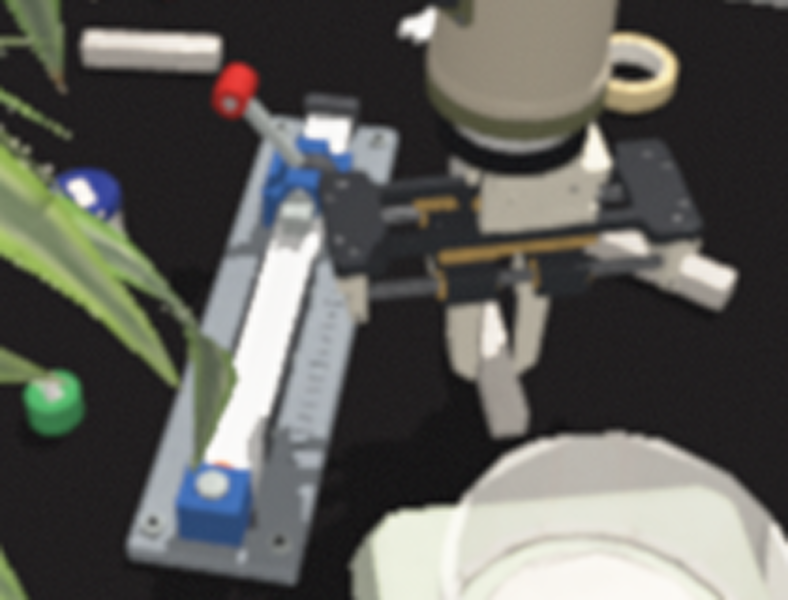

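Run:
```python
from plan import *
c,s=np.cos(.0964),np.sin(.0964)
x=.6055-s*.035;y=.0162+c*.035;print(x,y)
plan([(.475,.0405,.06,22,2,-1),(x,y,.085,5.52,5,-1),(x,y,.085,5.52,3,-1)])
```

```text
0.6021312233135804 0.0510374991013568
t 15.25 pos [0.4759 0.0403 0.0199] az 23.59 tilt [-2.8e-03 -6.0e-04 -1.0e+00] F [ 0.3 -0.2 -1.8] open 0.0175
[-0.0003, -0.02, -0.0004, 0.0, 0.8, 0.0, -1.0, -0.0002, -0.02, -0.0004, 0.0, 0.8, 0.0, -1.0, 0.0076, -0.005, 0.0244, 0.0, 3.3, 0.0, -1.0, 0.0062, -0.005, 0.0248, 0.0, 3.3, 0.0, -1.0, 0.0047, -0.005, 0.0251, 0.0, 3.3, 0.0, -1.0]
[0.0033, -0.005, 0.0253, 0.0, 3.3, 0.0, -1.0, 0.0018, -0.005, 0.0254, 0.0, 3.3, 0.0, -1.0, 0.0, 0.0, 0.0, 0.0, 0.0, 0.0, -1.0, 0.0, 0.0, 0.0, 0.0, 0.0, 0.0, -1.0, 0.0, 0.0, 0.0, 0.0, 0.0, 0.0, -1.0]
```

Call:
carry_out(motion=[0,-0.02,0,0,0.8,0,-1,0,-0.02,0,0,0.8,0,-1,0.0075,-0.005,0.0245,0,3.3,0,-1,0.006,-0.005,0.025,0,3.3,0,-1,0.0045,-0.005,0.025,0,3.3,0,-1])

```text
t: 15.75
tool_pos: [0.5518, 0.0472, 0.077]
orientation: [-1.302, 1.06, -1.055]
force: [0.4, -0.9, -2.7]
opening: 0.0175
```

Call:
carry_out(motion=[0.0035,-0.005,0.025,0,3.3,0,-1,0.002,-0.005,0.025,0,3.3,0,-1,0,0,0,0,0,0,-1,0,0,0,0,0,0,-1,0,0,0,0,0,0,-1])

```text
t: 16.25
tool_pos: [0.6063, 0.0509, 0.0882]
orientation: [-1.249, 1.147, -1.146]
force: [-0.1, 1.0, -2.6]
opening: 0.0176
```

Run:
```python
from plan import *
plan([(.6021,.0510,.06,5.52,3,-1)]);tilt(3)
snap('wrist','w6.png')
```

```text
t 16.25 pos [0.6063 0.0509 0.0882] az 4.86 tilt [-1.1e-03 -5.0e-04 -1.0e+00] F [-0.1  1.  -2.6] open 0.0176
[-0.0002, 0.0094, -0.0014, 0.0, -0.22, 0.0, -1.0, -0.0002, 0.0094, -0.0014, 0.0, -0.22, 0.0, -1.0, -0.0002, 0.0094, -0.0014, 0.0, -0.22, 0.0, -1.0]
pad 2
tilt/row deg [0.02 0.   0.01]
```

View pics/w6.png

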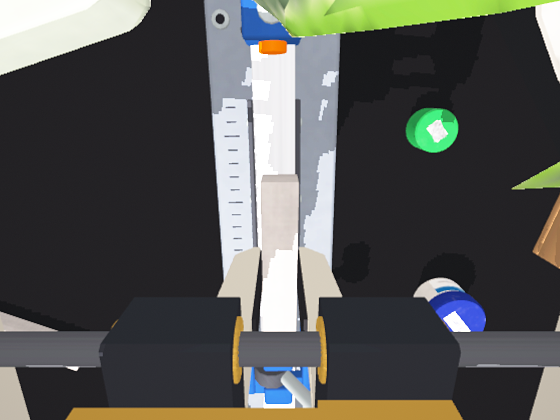

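Run:
```python
from plan import *
im=cv2.imread('pics/w6.png')
c,s=np.cos(.0964),np.sin(.0964)
def W(x,y,z): return [.6055+c*x-s*y,.0162+s*x+c*y,z]
for x,z in ((-.014,.036),(.014,.036),(-.045,.012),(.045,.012),(-.014,.028),(.014,.028)):
    a,b=[tuple(int(round(v)) for v in proj('wrist',W(x,y,z))) for y in (.06,.115)]
    cv2.line(im,a,b,(0,0,255) if z>.03 else (0,255,0),1)
print(proj('wrist',W(0,.143,.038)))
cv2.imwrite('pics/w6o.png',cv2.resize(im[0:280,180:380],None,fx=2.1,fy=2.1,interpolation=cv2.INTER_CUBIC))
```

```text
[270.81855271  58.28149876]
```

View pics/w6o.png

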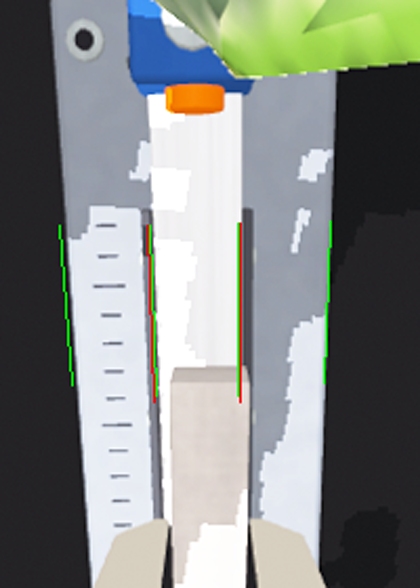

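Call:
carry_out(motion=[0,0.008,-0.0018,0,-0.3,0,-1,0,0.01,-0.0017,0,-0.3,0,-1,0,0.01,0,0,0,0,-1,0,0.008,0,0,0,0,-1,0,0,0,0,0,0,-1])

```text
t: 16.8
tool_pos: [0.5986, 0.0504, 0.0473]
orientation: [-1.258, 1.141, -1.135]
force: [-1.1, -0.4, -3.4]
opening: 0.0173
```

Run:
```python
from plan import *
plan([(.6028,.0510,.0305,5.52,2,-1)]);tilt(2)
b=imaging.read_camera('wrist');cv2.imwrite('pics/w7.png',b)
```

```text
t 16.8 pos [0.5986 0.0504 0.0473] az 5.58 tilt [-5.e-03 -6.e-04 -1.e+00] F [-1.1 -0.4 -3.4] open 0.0173
[-0.0001, 0.0084, 0.0021, 0.0, 0.03, 0.0, -1.0, -0.0001, 0.0084, 0.0021, 0.0, 0.03, 0.0, -1.0]
pad 3
tilt/row deg [0.14 0.   0.  ]
```

View pics/w7.png

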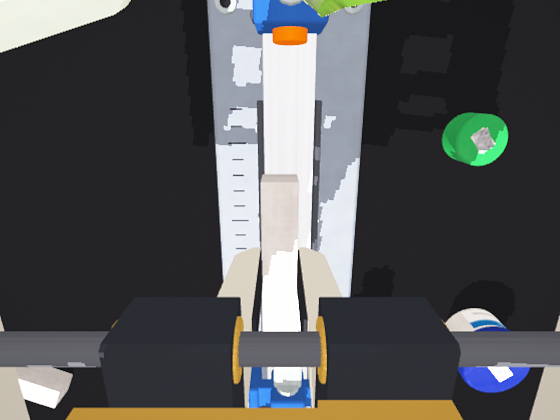

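Call:
carry_out(motion=[0,0,0.004,0.2,0,0,-1,0,0.004,0.0005,0.1,0,0,-1,0,0.004,0,0,0,0,-1,0,0.003,0,0,0,0,-1,0,0,0,0,0,0,-1])

```text
t: 17.35
tool_pos: [0.6052, 0.0509, 0.0372]
orientation: [-1.251, 1.135, -1.139]
force: [0.2, 0.2, -3.3]
opening: 0.0178
```

Run:
```python
from plan import *
plan([(.6028,.0510,.0305,5.52,2,-1)]);tilt(2)
b=imaging.read_camera('wrist');cv2.imwrite('pics/w8.png',cv2.resize(b[80:320,180:400],None,fx=2.4,fy=2.4,interpolation=cv2.INTER_CUBIC))
```

```text
t 17.35 pos [0.6052 0.0509 0.0372] az 5.58 tilt [ 0.0035  0.     -1.    ] F [ 0.2  0.2 -3.3] open 0.0178
[-0.0002, 0.0033, -0.0012, 0.0, 0.03, 0.0, -1.0, -0.0002, 0.0033, -0.0012, 0.0, 0.03, 0.0, -1.0]
pad 3
tilt/row deg [-0.1  -0.    0.01]
```

View pics/w8.png

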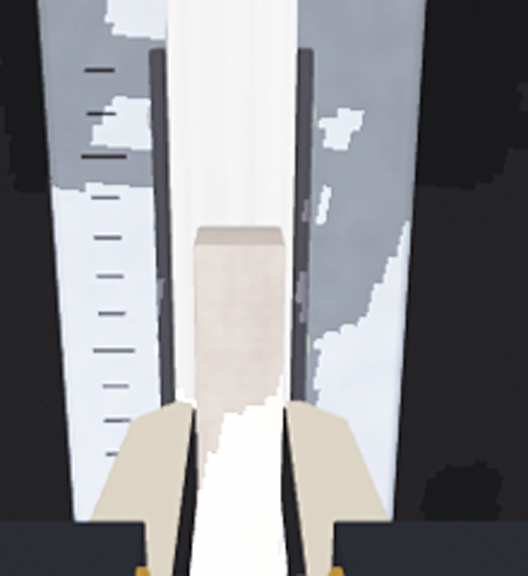

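Call:
carry_out(motion=[0,0.002,-0.001,-0.1,0,0,-1,0,0.002,0,0,0,0,-1,0,0.001,0,0,0,0,-1,0,0,0,0,0,0,-1,0,0,0,0,0,0,-1])

```text
t: 17.9
tool_pos: [0.6045, 0.0508, 0.0324]
orientation: [-1.252, 1.135, -1.139]
force: [0.8, 0.6, -1.9]
opening: 0.0176
```

Run:
```python
from plan import *
plan([(.6035,.0510,.0305,5.52,2,-1)]);tilt(2)
```

```text
t 17.9 pos [0.6045 0.0508 0.0324] az 5.58 tilt [ 2.5e-03 -2.0e-04 -1.0e+00] F [ 0.8  0.6 -1.9] open 0.0176
[-0.0002, 0.001, -0.0005, 0.0, 0.03, 0.0, -1.0, -0.0002, 0.001, -0.0005, 0.0, 0.03, 0.0, -1.0]
pad 3
tilt/row deg [-0.07 -0.    0.01]
```

Call:
carry_out(motion=[0,0.0015,-0.0005,0,0,0,-1,0,0,0,0,0,0,-0.2,0,0,0,0,0,0,-0.2,0,0,0,0,0,0,-0.2,0,0,0,0,0,0,-0.2])

```text
t: 18.4
tool_pos: [0.6054, 0.0507, 0.0324]
orientation: [-1.25, 1.133, -1.14]
force: [-0.1, -0.4, -0.8]
opening: 0.0372
```

Call:
carry_out(motion=[0,-0.01,0,0,0,0,-0.2,0,-0.02,0,0,0,0,-0.2,0,-0.03,0,0,0,0,-0.2,0,-0.04,0,0,0,0,0,0,0,0,0,0,0,0])

```text
t: 18.9
tool_pos: [0.6044, 0.0508, 0.1381]
orientation: [-1.251, 1.134, -1.14]
force: [1.2, -0.2, 0.5]
opening: 0.0455
```

Run:
```python
from plan import *
b=snap('wrist','w9.png')
c,s=np.cos(.0964),np.sin(.0964)
def F(P): d=np.array(P)-[.6065,.0162,0]; return np.round([c*d[0]+s*d[1],-s*d[0]+c*d[1]],4)
plan([(.6,.05,.1,5.5,1,0)])
```

```text
t 18.95 pos [0.6029 0.0507 0.135 ] az 5.58 tilt [ 9.e-04 -2.e-04 -1.e+00] F [-0.5 -0.  -0.7] open 0.0459
[0.0005, 0.035, -0.0029, 0.0, 0.08, 0.0, 0.0]
pad 4
```

View pics/w9.png

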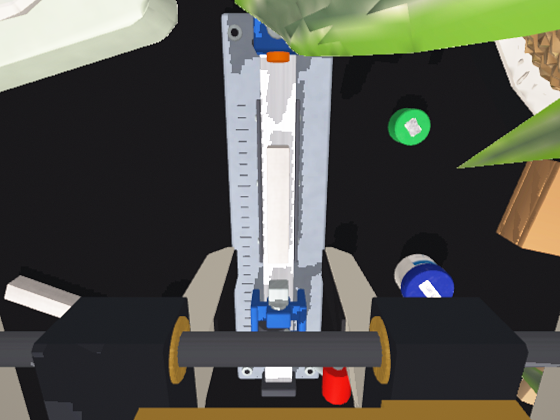

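Run:
```python
from plan import *
plan([(.659,-.066,.14,95.5,11,.3)])
```

```text
t 18.95 pos [0.6029 0.0507 0.135 ] az 5.58 tilt [ 9.e-04 -2.e-04 -1.e+00] F [-0.5 -0.  -0.7] open 0.0459
[0.0111, -0.0005, 0.004, 0.0, -8.17, 0.0, 0.3, 0.0115, -0.0005, 0.0024, 0.0, -8.17, 0.0, 0.3, 0.0118, -0.0005, 0.0008, 0.0, -8.17, 0.0, 0.3, 0.0117, -0.0005, -0.0009, 0.0, -8.17, 0.0, 0.3, 0.0115, -0.0005, -0.0026, 0.0, -8.17, 0.0, 0.3]
[0.011, -0.0005, -0.0042, 0.0, -8.17, 0.0, 0.3, 0.0103, -0.0005, -0.0057, 0.0, -8.17, 0.0, 0.3, 0.0094, -0.0005, -0.0071, 0.0, -8.17, 0.0, 0.3, 0.0083, -0.0005, -0.0084, 0.0, -8.17, 0.0, 0.3, 0.007, -0.0005, -0.0095, 0.0, -8.17, 0.0, 0.3]
[0.0056, -0.0005, -0.0104, 0.0, -8.17, 0.0, 0.3]
pad 4
```

Call:
carry_out(motion=[0.011,-0.001,0.004,0,-8.2,0,0.3,0.0115,-0.001,0.0025,0,-8.2,0,0.3,0.012,-0.001,0.001,0,-8.2,0,0.3,0.012,-0.001,-0.001,0,-8.2,0,0.3,0.0115,0,-0.0025,0,-8.2,0,0.3])

```text
t: 19.45
tool_pos: [0.6277, -0.0023, 0.137]
orientation: [-1.495, 0.574, -0.57]
force: [0.5, 0.4, -0.3]
opening: 0.0603
```

Call:
carry_out(motion=[0.011,0,-0.004,0,-8.2,0,0.3,0.0105,0,-0.0055,0,-8.2,0,0.3,0.0095,0,-0.007,0,-8.2,0,0.3,0.008,0,-0.0085,0,-8.2,0,0.3,0.007,0,-0.0095,0,-8.2,0,0.3])

```text
t: 19.95
tool_pos: [0.6532, -0.0559, 0.1316]
orientation: [-1.569, -0.003, 0.02]
force: [-0.1, -0.1, 0.2]
opening: 0.0604
```

Run:
```python
from plan import *
plan([(.659,-.066,.14,95.5,3,.3)]);tilt(3)
b=snap('wrist','w10.png')
print(proj('wrist',[.6592,-.066,.1039]))
```

```text
t 19.95 pos [ 0.6532 -0.0559  0.1316] az 90.86 tilt [-0.011   0.0016 -0.9999] F [-0.1 -0.1  0.2] open 0.0604
[0.0019, -0.0028, -0.0034, 0.0, -1.55, 0.0, 0.3, 0.0018, -0.0028, -0.0035, 0.0, -1.55, 0.0, 0.3, 0.0017, -0.0028, -0.0035, 0.0, -1.55, 0.0, 0.3]
pad 2
tilt/row deg [-0.03  0.   -0.21]
[264.14011504 246.4330127 ]
```

View pics/w10.png

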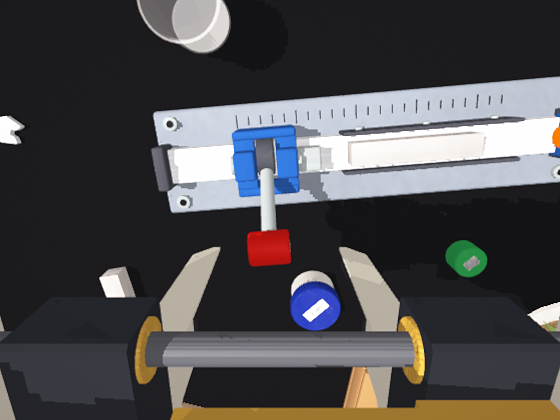

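Run:
```python
from plan import *
plan([(.6595,-.0638,.1316,95.5,2,.3),(.6595,-.0638,.095,95.5,3,.3)])
```

```text
t 20.0 pos [ 0.6537 -0.0576  0.1313] az 91.41 tilt [-1.090e-02  8.000e-04 -9.999e-01] F [-2.  -2.2 -1. ] open 0.0605
[0.0028, -0.0001, -0.0032, 0.0, -2.05, 0.0, 0.3, 0.0027, -0.0001, -0.0033, 0.0, -2.05, 0.0, 0.3, 0.0, 0.0122, 0.0, 0.0, -0.0, 0.0, 0.3, 0.0, 0.0122, 0.0, 0.0, -0.0, 0.0, 0.3, 0.0, 0.0122, 0.0, 0.0, -0.0, 0.0, 0.3]
```

Call:
carry_out(motion=[0.003,0,-0.003,0,-2,-0.3,0.3,0.003,0,-0.003,0,-2,-0.3,0.3,0,0.005,0,0,0,0,0.3,0,0.005,0,0,0,0,0.3,0,0,0,0,0,0,0.3])

```text
t: 20.5
tool_pos: [0.6573, -0.0628, 0.1165]
orientation: [-1.567, -0.06, 0.07]
force: [-0.4, -0.5, -1.0]
opening: 0.0602
```

Run:
```python
from plan import *
plan([(.6595,-.0638,.088,95.5,3,.3)]);tilt(3)
b=snap('wrist','w11.png')
print(proj('wrist',[.6592,-.066,.1039]),proj('wrist',[.6595,-.0638,.1039]))
```

```text
t 20.5 pos [ 0.6573 -0.0628  0.1165] az 94.75 tilt [-0.0064  0.0028 -1.    ] F [-0.4 -0.5 -1. ] open 0.0602
[0.0007, 0.0095, -0.0004, 0.0, -0.25, 0.0, 0.3, 0.0007, 0.0095, -0.0004, 0.0, -0.25, 0.0, 0.3, 0.0007, 0.0095, -0.0004, 0.0, -0.25, 0.0, 0.3]
pad 2
tilt/row deg [-0.06  0.   -0.12]
[271.70851059 250.22939225] [275.36036078 250.96845489]
```

View pics/w11.png

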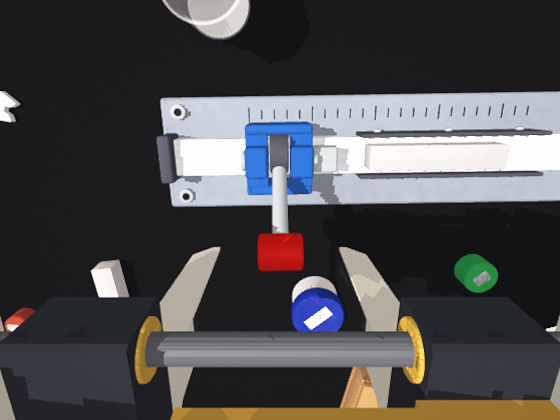

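Call:
carry_out(motion=[0.0008,0.009,0,0,-0.3,-0.1,0.3,0.0008,0.009,0,0,-0.3,-0.1,0.3,0.0008,0.007,0,0,0,-0.1,0.3,0,0,0,0,0,0,-1,0,0,0,0,0,0,-1], squeeze=30)

```text
t: 21.05
tool_pos: [0.6593, -0.0617, 0.0888]
orientation: [-1.566, -0.072, 0.074]
force: [-0.3, 0.3, 0.2]
opening: 0.0487
```

Run:
```python
from plan import *
plan([(.6595,-.0638,.088,95.5,3,.3)]);tilt(3)
```

```text
t 21.05 pos [ 0.6593 -0.0617  0.0888] az 95.35 tilt [-0.0017  0.0036 -1.    ] F [-0.3  0.3  0.2] open 0.0487
[0.0, 0.0003, -0.0007, 0.0, -0.05, 0.0, 0.3, -0.0, 0.0003, -0.0007, 0.0, -0.05, 0.0, 0.3, -0.0, 0.0003, -0.0007, 0.0, -0.05, 0.0, 0.3]
pad 2
tilt/row deg [-0.07  0.   -0.03]
```

Call:
carry_out(motion=[0,0,-0.001,0,0,0,-1,0,0,0,0,0,0,-1,0,0,0,0,0,0,-1,0,0,0,0,0,0,-1,0,0,0,0,0,0,-1], squeeze=30)

```text
t: 21.55
tool_pos: [0.6597, -0.0629, 0.0894]
orientation: [-1.566, -0.073, 0.074]
force: [-0.4, 0.3, -1.5]
opening: 0.0257
```

Run:
```python
from plan import *
plan([(.6595,-.0638,.088,95.52,3,.3)]);tilt(3)
b=snap('wrist','w12.png')
snap('side','s12.png')
```

```text
t 21.55 pos [ 0.6597 -0.0629  0.0894] az 95.34 tilt [-0.001   0.0035 -1.    ] F [-0.4  0.3 -1.5] open 0.0257
[-0.0001, 0.0005, -0.0003, 0.0, -0.06, 0.0, 0.3, -0.0001, 0.0005, -0.0003, 0.0, -0.06, 0.0, 0.3, -0.0001, 0.0005, -0.0003, 0.0, -0.06, 0.0, 0.3]
pad 2
tilt/row deg [-0.07  0.   -0.01]
```

View pics/w12.png

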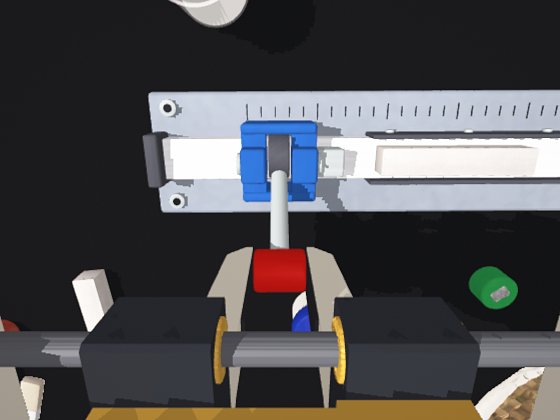

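Call:
carry_out(motion=[0,0,0.006,0,-0.15,0,-1,0,0,0.008,0,0,0,-1,0,0,0.008,0,0,0,-1,0,0,0.008,0,0,0,-1,0,0,0,0,0,0,-1])

```text
t: 22.15
tool_pos: [0.6566, -0.0309, 0.0894]
orientation: [-1.567, -0.074, 0.076]
force: [1.3, 0.4, -1.9]
opening: 0.0258
```

```bash
cat >> plan.py <<'E'
C,S_=np.cos(.0964),np.sin(.0964)
def st():
    s=robot.read_state();d=s['tool_pos']-[.6065,.0162,0];f=s['force']
    print('t',round(s['t'],2),'fix x %.4f y %.4f z %.4f'%(C*d[0]+S_*d[1],-S_*d[0]+C*d[1],d[2]),'Ffix',np.round([C*f[0]+S_*f[1],-S_*f[0]+C*f[1],f[2]],1),'az',round(az(Rm(s['orientation'])),2),'open',round(s['opening'],4))
E
python3 -c "
from plan import *
st();tilt(1)"
```

```text
t 22.15 fix x 0.0453 y -0.0517 z 0.0894 Ffix [ 1.4  0.3 -1.9] az 95.48 open 0.0258
tilt/row deg [-0.14  0.   -0.04]
```

Call:
carry_out(motion=[0,0,0.006,0,0,0,-1,0,0,0.007,0,0,0,-1,0,0,0.007,0,0,0,-1,0,0,0.007,0,0,0,-1,0,0,0.004,0,0,0,-1])

```text
t: 22.65
tool_pos: [0.6534, 0.0014, 0.0894]
orientation: [-1.569, -0.074, 0.075]
force: [1.4, -3.3, -3.1]
opening: 0.0259
```

```bash
python3 -c "
from plan import *
st();tilt(1);snap('wrist','w13.png');snap('top','t13.png')"
```

```text
t 22.65 fix x 0.0452 y -0.0192 z 0.0894 Ffix [ 1.  -3.4 -3.1] az 95.46 open 0.0259
tilt/row deg [-0.06  0.   -0.04]
```

View pics/w13.png

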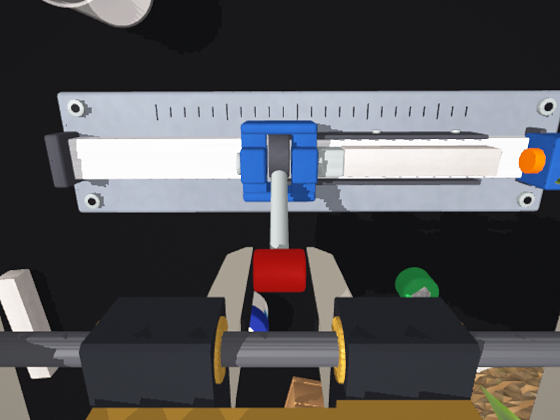

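Call:
carry_out(motion=[0,0,0.003,0,0,0,-1,0,0,0.003,0,0,0,-1,0,0,0.003,0,0,0,-1,0,0,0.003,0,0,0,-1,0,0,0.002,0,0,0,-1])

```text
t: 23.25
tool_pos: [0.6519, 0.0158, 0.0894]
orientation: [-1.569, -0.074, 0.075]
force: [0.1, -2.1, -1.4]
opening: 0.0258
```

Call:
carry_out(motion=[0,0,0.002,0,0,0,-1,0,0,0.002,0,0,0,-1,0,0,0.002,0,0,0,-1,0,0,0.002,0,0,0,-1,0,0,0.002,0,0,0,-1])

```text
t: 23.75
tool_pos: [0.651, 0.025, 0.0894]
orientation: [-1.571, -0.074, 0.075]
force: [1.7, -10.6, -2.5]
opening: 0.0256
```

```bash
python3 -c "
from plan import *
st();tilt(1)"
```

```text
t 23.75 fix x 0.0452 y 0.0044 z 0.0894 Ffix [  0.7 -10.7  -2.5] az 95.41 open 0.0256
tilt/row deg [ 0.08 -0.   -0.05]
```

Call:
carry_out(motion=[0,0,0.002,0,0,0,-1,0,0,0.002,0,0,0,-1,0,0,0.002,0,0,0,-1,0,0,0.002,0,0,0,-1,0,0,0.002,0,0,0,-1])

```text
t: 24.25
tool_pos: [0.651, 0.0252, 0.0894]
orientation: [-1.585, -0.071, 0.071]
force: [1.8, -10.2, -2.1]
opening: 0.0259
```

```bash
python3 -c "
from plan import *
st();tilt(1);snap('wrist','w14.png')"
```

```text
t 24.25 fix x 0.0452 y 0.0047 z 0.0894 Ffix [  0.8 -10.3  -2.1] az 95.18 open 0.0259
tilt/row deg [ 0.9  -0.   -0.03]
```

View pics/w14.png

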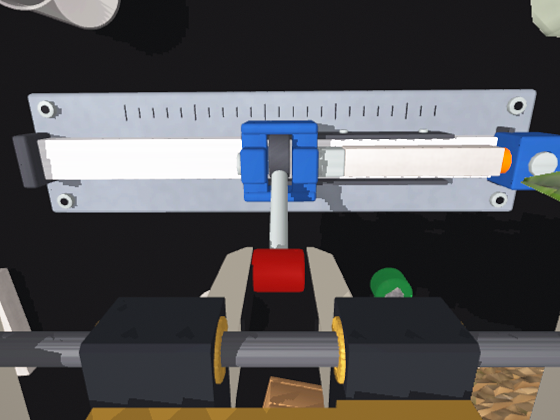

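Call:
carry_out(motion=[0,0,0.003,0.4,0,0,-1,0,0,0.0035,0.4,0,0,-1,0,0,0.004,0.4,0,0,-1,0,0,0.004,0.4,0,0,-1,0,0,0.004,0.4,0,0,-1])

```text
t: 24.8
tool_pos: [0.6507, 0.0287, 0.0894]
orientation: [-1.571, -0.066, 0.067]
force: [2.6, -15.9, -2.6]
opening: 0.0257
```

```bash
python3 -c "
from plan import *
st();tilt(1)"
```

```text
t 24.8 fix x 0.0452 y 0.0082 z 0.0894 Ffix [  1.  -16.1  -2.6] az 94.86 open 0.0257
tilt/row deg [ 0.07 -0.   -0.02]
```

Call:
carry_out(motion=[0,0,0.0045,0.3,-0.25,0,-1,0,0,0.005,0.3,-0.25,0,-1,0,0,0.005,0.3,-0.25,0,-1,0,0,0.005,0.3,-0.25,0,-1,0,0,0.005,0.3,-0.25,0,-1])

```text
t: 25.3
tool_pos: [0.6505, 0.0307, 0.0894]
orientation: [-1.575, -0.077, 0.077]
force: [3.3, -22.1, -3.7]
opening: 0.0258
```

```bash
python3 -c "
from plan import *
st();tilt(1)
snap('wrist','w15.png')"
```

```text
t 25.3 fix x 0.0452 y 0.0102 z 0.0894 Ffix [  1.2 -22.4  -3.7] az 95.62 open 0.0258
tilt/row deg [ 0.34 -0.   -0.  ]
```

View pics/w15.png

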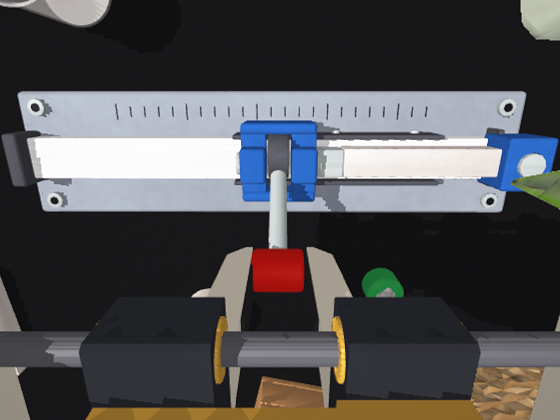

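```bash
cat > arc.py <<'E'
from plan import *
def arc(step,n=5,push=.005):
    st();tilt(5)
    s=robot.read_state();d=s['tool_pos']-[.6065,.0162,0];x=C*d[0]+S_*d[1];z=d[2]+.0164-.046
    th=np.arctan2(z,x);print('theta',np.degrees(th),'q',th-.611,'r',np.hypot(x,z))
    for i in range(n):
        t2=th+np.radians(step);print(round(.075*(np.cos(t2)-np.cos(th)),4),round(-.075*(np.sin(t2)-np.sin(th)),4),push);th=t2
E
python3 -c "
from arc import *
arc(7)"
```

```text
t 25.35 fix x 0.0452 y 0.0102 z 0.0894 Ffix [  1.1 -21.3  -3.8] az 95.63 open 0.0255
tilt/row deg [ 0.07 -0.   -0.  ]
theta 52.949763425746724 q 0.31314770993135244 r 0.0749471043791773
-0.0076 -0.0051 0.005
-0.0082 -0.0041 0.005
-0.0086 -0.0031 0.005
-0.0089 -0.002 0.005
-0.0091 -0.0009 0.005
```

Call:
carry_out(motion=[-0.0075,-0.005,0.005,0.3,0,0,-1,-0.008,-0.004,0.005,0.3,-0.1,0,-1,-0.0085,-0.003,0.005,0.3,-0.1,0,-1,-0.009,-0.002,0.005,0.3,-0.1,0,-1,-0.009,-0.001,0.005,0.3,-0.1,0,-1], squeeze=40)

```text
t: 25.85
tool_pos: [0.609, 0.0266, 0.1036]
orientation: [-1.584, -0.076, 0.071]
force: [5.8, -22.2, -9.9]
opening: 0.0256
```

```bash
python3 -c "
from arc import *
arc(7)"
```

```text
t 25.85 fix x 0.0035 y 0.0101 z 0.1036 Ffix [  3.6 -22.6  -9.9] az 95.37 open 0.0256
tilt/row deg [0.16 0.   0.03]
theta 87.3127553606859 q 0.912895060032298 r 0.0741306968162938
-0.0092 0.0001 0.005
-0.0091 0.0012 0.005
-0.0089 0.0023 0.005
-0.0085 0.0034 0.005
-0.008 0.0044 0.005
```

Call:
carry_out(motion=[-0.009,0.001,0.005,0.3,0,0,-1,-0.009,0.0015,0.005,0.3,0,0,-1,-0.009,0.0025,0.005,0.3,0,0,-1,-0.0085,0.0035,0.005,0.3,0,0,-1,-0.008,0.0045,0.005,0.3,0,0,-1])

```text
t: 26.35
tool_pos: [0.5716, 0.023, 0.0946]
orientation: [-1.594, -0.083, 0.049]
force: [7.1, -23.9, 0.8]
opening: 0.0258
```

```bash
python3 -c "
from arc import *
arc(6)"
```

```text
t 26.35 fix x -0.0341 y 0.0101 z 0.0946 Ffix [  4.7 -24.5   0.8] az 94.77 open 0.0258
tilt/row deg [0.28 0.   0.24]
theta 117.67819621867135 q 1.442871981823756 r 0.07340674128699995
-0.0068 0.004 0.005
-0.0063 0.0047 0.005
-0.0058 0.0053 0.005
-0.0052 0.0059 0.005
-0.0045 0.0064 0.005
```

Call:
carry_out(motion=[-0.0075,0.004,0.005,0.5,-0.2,0.3,-1,-0.007,0.005,0.005,0.5,-0.2,0.3,-1,-0.0065,0.0055,0.005,0.5,-0.2,0.3,-1,-0.0055,0.006,0.005,0.5,-0.2,0.3,-1,-0.003,0.0045,0.005,0.4,-0.2,0.3,-1])

```text
t: 26.85
tool_pos: [0.5519, 0.021, 0.0787]
orientation: [-1.589, -0.088, 0.059]
force: [-6.1, -24.3, 14.1]
opening: 0.0258
```

```bash
python3 -c "
from arc import *
arc(6)"
```

```text
t 26.85 fix x -0.0539 y 0.0100 z 0.0787 Ffix [ -8.4 -23.6  14.1] az 95.31 open 0.0258
tilt/row deg [0.24 0.   0.2 ]
theta 137.65833842964972 q 1.791591248422028 r 0.07293799754080207
-0.005 0.0061 0.005
-0.0043 0.0066 0.005
-0.0036 0.007 0.005
-0.0029 0.0073 0.005
-0.0021 0.0076 0.005
```

Call:
carry_out(motion=[-0.007,0.004,0.005,0.4,0,0.3,-1,-0.006,0.004,0.005,0.4,0,0.3,-1,-0.004,0.004,0.005,0.4,0,0.3,-1,-0.003,0.003,0.005,0.4,0,0.3,-1,-0.002,0.003,0.005,0.4,0,0.3,-1])

```text
t: 27.35
tool_pos: [0.547, 0.0205, 0.0725]
orientation: [-1.592, -0.091, 0.043]
force: [-4.3, -25.1, 11.5]
opening: 0.0257
```

```bash
python3 -c "
from arc import *
arc(6)
snap('wrist','w16.png');snap('side','s16.png')"
```

```text
t 27.35 fix x -0.0588 y 0.0100 z 0.0725 Ffix [ -6.7 -24.5  11.5] az 94.85 open 0.0257
tilt/row deg [0.27 0.   0.34]
theta 143.8988164494539 q 1.900508136765947 r 0.0728109114221986
-0.0043 0.0066 0.005
-0.0036 0.007 0.005
-0.0028 0.0073 0.005
-0.002 0.0076 0.005
-0.0012 0.0078 0.005
```

View pics/w16.png

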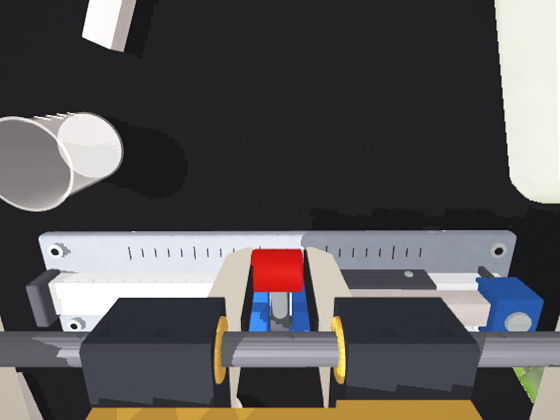

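Call:
carry_out(motion=[0,0,0.001,0,0,0,-1,0,0,0,0,0,0,-1,0,0,0,0,0,0,0,0,0,0,0,0,0,0,0,0,0,0,0,0,0])

```text
t: 27.95
tool_pos: [0.5479, 0.0209, 0.0743]
orientation: [-1.592, -0.092, 0.04]
force: [0.2, -0.4, -0.6]
opening: 0.044
```

```bash
python3 -c "
from arc import *
arc(6)"
```

```text
t 27.95 fix x -0.0579 y 0.0104 z 0.0743 Ffix [ 0.1 -0.4 -0.6] az 94.76 open 0.044
tilt/row deg [0.27 0.   0.37]
theta 142.29994176409718 q 1.872602509179684 r 0.07313098751889957
-0.0045 0.0065 0.005
-0.0038 0.0069 0.005
-0.003 0.0072 0.005
-0.0023 0.0075 0.005
-0.0015 0.0077 0.005
```

Lift clear.

Call:
carry_out(motion=[0,0,0,0.5,0,0.5,0,0,-0.015,0,0.3,0,0.3,0,0,-0.03,0,0,0,0,0,0,-0.04,0,0,0,0,0,0,-0.04,0,0,0,0,0])

```text
t: 28.45
tool_pos: [0.5402, 0.0238, 0.1948]
orientation: [-1.573, -0.068, 0.067]
force: [1.5, -0.1, 0.2]
opening: 0.0463
```

```bash
python3 -c "
from arc import *
st();b=snap('wrist','w17.png');a=snap('side','s17.png')
cv2.imwrite('pics/s17c.png',cv2.resize(a[150:310,190:400],(788,600),interpolation=cv2.INTER_CUBIC))"
```

```text
t 28.45 fix x -0.0652 y 0.0140 z 0.1948 Ffix [ 1.5 -0.2  0.2] az 94.92 open 0.0463
```

View pics/w17.png

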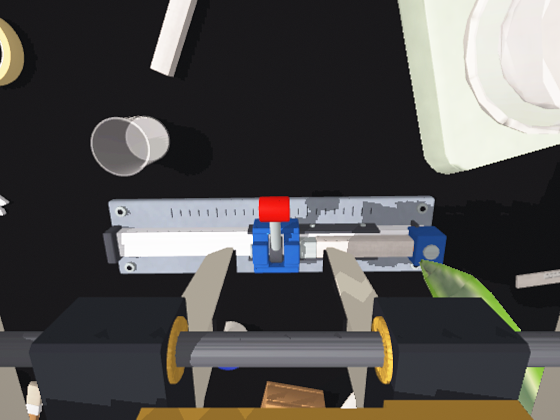

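View pics/s17c.png

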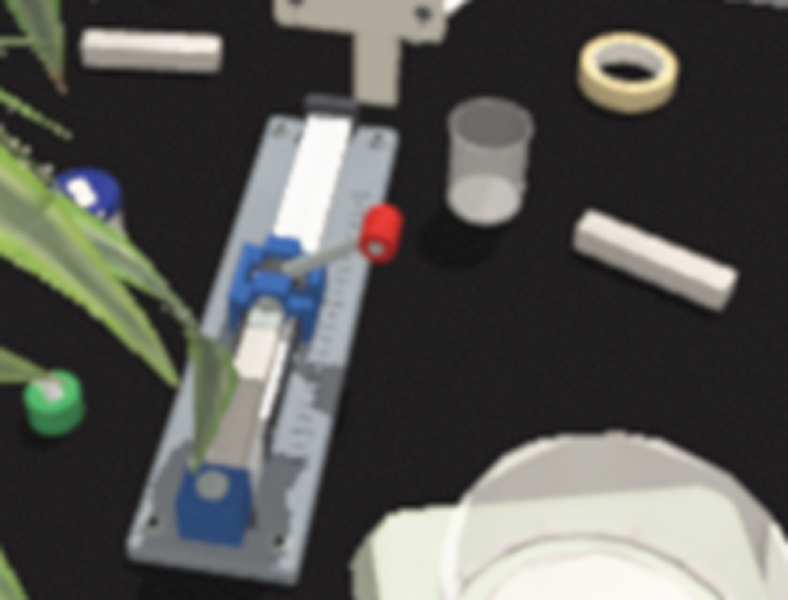

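Run:
```python
from arc import *
from scipy.optimize import least_squares
def F(P): d=np.array(P)-[.6065,.0162,0]; return np.round([C*d[0]+S_*d[1],-S_*d[0]+C*d[1],P[2]],4)
a=np.array((291.8,212.1));b=np.array((274.,209.))
r=least_squares(lambda P:np.r_[proj('side',P)-a,proj('wrist',P)-b],[.55,.02,.09]);k=F(r.x);print(k,r.fun,'q',np.arctan2(k[2]-.046,k[0])-.611)
im=cv2.imread('pics/w17.png');cv2.imwrite('pics/w17c.png',cv2.resize(im[180:290,230:460],(800,383),interpolation=cv2.INTER_CUBIC))
for y in (.0,.1): print([np.round((proj('wrist',[.6065+C*x-S_*y,.0162+S_*x+C*y,z])-[230,180])*3.478) for x,z in ((-.009,.046),(.009,.046),(-.014,.036),(.014,.036),(-.045,.012))])
```

```text
[-0.0549  0.0096  0.0957] [-2.9418444  -1.49339312  0.2126367  -1.33104186] q 1.7948667901753834
[array([127., 189.]), array([128., 244.]), array([128., 161.]), array([130., 245.]), array([129.,  42.])]
[array([463., 187.]), array([459., 242.]), array([457., 159.]), array([451., 243.]), array([446.,  39.])]
```

View pics/w17c.png

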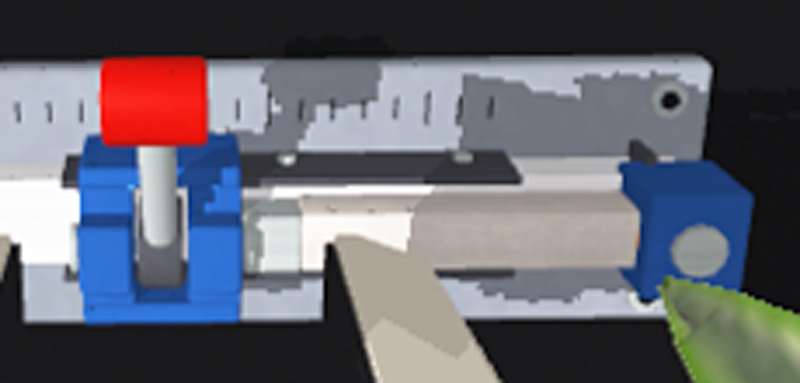

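```bash
python3 -c "
from plan import *
st();print(robot.close_job())"
```

```text
t 28.55 fix x -0.0610 y 0.0134 z 0.2011 Ffix [ 1.5 -0.1  0.3] az 94.92 open 0.0463
the job is handed in; nothing more can be done
None
```

I laid the bar in the channel, slid the stop up until the pad was flush, and threw the cam lever right over to the front. Then I let go and handed the job in at about 28.6 s. No verdict was reported.

**Last checks**
- **Bar:** the last pictures show it lying flat in the channel against the end block, with at most a thin sliver of orange pad showing. It sits about 2–3 mm off the channel's centre line, which is within the 8 mm limit.
- **Hold:** the stop stayed where it was when I released it, to within 0.5 mm. I could not read the nip force on the bar after release. Before release I was pushing with about 24 N.
- **Lever:** about 1.87–1.90 rad from the gripper's position at release. Triangulating the knob afterwards from two pictures gave about 1.79 rad, with up to 3 pixels of error. Both are past 1.6.
- **Other objects:** I never touched the beaker, puck or jar. The beaker and puck stand in place in the last side view; the jar is mostly hidden there by leaves.

**What disagreed:** the first two grasps closed on nothing. By touch and in the pictures, the fingertips ended about 7 mm behind the reported tool point, not 19 mm ahead of it as stated. I corrected for that from the third grasp on. My fixture position was also about 1 mm off across the rail, which I corrected with the wrist camera before laying the bar.

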